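# Pack the three-tier reptile-care caddy from the bottom up

## Task

Pack the wooden stacking caddy where its bottom tier stands, working from the bottom up: lay the slate basking tile flat in the bottom tier, set the middle tier squarely on it, put the cork hide the right way up in the middle tier, then seat the top tier (the one with the tall dark handle) on the middle one and finally stand the blue feeding cup in it. Each tier must drop fully home on the one below and be filled only once it is seated, and everything must be let go and at rest before the next piece. Leave the glass canister, the steel tong and the thermometer where they are.

Things in the scene. Friction and masses are not known exactly. Their poses are not given: they have to be found in the camera images.
- base_tier: Bottom tier of the caddy, fixed: mid-brown open wooden tray with no divider, outside 150 (x) x 190 (y) mm, walls 8 mm, inside 134 x 174 mm; floor 12 mm and rim 56 mm above the counter. Origin: its centre, on the counter; z up. The tier above has two runners underneath that drop inside its walls (7 mm play each way); that tier's underside is then 50 mm above this origin.
- middle_tier_center (a point): Middle tier, loose pale tray, 300 g, outside 150 (x) x 190 (y) x 56 high (6 mm runners included), walls 8. Grip its low pale divider: 12 thick (in y), 134 long (x), top 50 mm above the underside. Two compartments 134 (x) x 81 (y), centred 46.5 to +y and -y; floor 12 above underside. Point: middle of the divider, 28 above underside. Half a turn makes no difference. All mm.
- top_tier_center (a point): Top tier, loose pale tray, 320 g: size, floor, compartments and runners as the middle tier, but with a dark divider (12 thick in y) that rises to a handle 86 long (x), top 78 mm above the underside: grip it there. Seated, its underside is 50 above the middle tier's. Point: middle of the divider, 40 above the underside. Half a turn makes no difference. All mm.
- basking_tile_center (a point): Slate basking tile, dark grey slab 60 (x) x 80 (y) x 12 mm thick, 150 g, lying flat. The point is its centre, 6 mm above its underside.
- cork_hide_center (a point): Round cork hide, upside-down-bowl shape of cork, 60 mm across, 32 mm high, 40 g, flat top 10 mm thick, round wall 6 mm thick with a 30 mm wide, 22 mm high way in on its -x side. The point is its centre, 16 mm above its underside.
- feeding_cup_center (a point): Blue plastic feeding cup, open, upright, 58 mm across the rim, 48 mm across the foot, 44 mm high, 30 g. The point is its centre, 22 mm above its underside.
- canister_center (a point): Bystander: closed glass canister with wooden lid, 72 mm across, 106 mm high. The point is its centre, half-way up.
- tong_center (a point): Bystander: steel feeding tong lying flat, 211 mm long (along its x), 25 mm wide, 8 mm high. The point is its middle, 4 mm up.
- thermometer_center (a point): Bystander: round black dial thermometer lying flat, 60 mm across, 15 mm high. The point is its centre, 7 mm up.
Not all that is in view belongs to the job. What is shaped like the part that bears top_tier_center but turquoise is not meant.

How it is judged:
By the outcome, as a careful person would: the job done as asked, in the order asked, and still so for the second after the job is handed in, with the robot touching nothing.
It also fails if it takes over 141 s, if anything falls off the work surface, if the arm or the gripper's body presses on something with over 40 N, if the wrist force passes 120 N, or if a joint passes its speed limit or range.

## Robot

A 7-joint arm with a two-finger parallel gripper is mounted at the origin on the work surface. World frame = base frame: x ahead of the robot, y to its left, z up, the work surface at z = 0. Lengths are in mm, angles in degrees, forces in N, time in s.
With the tool pointing down it reaches from about 425 to 875 mm from the base axis. Payload 4.7 kg.
Tool frame: the origin (TCP) lies on the centre line of the jaws, within the pads' length; the fingertips stand 19 mm ahead of it and the grasp point (between the pads) is the TCP; z points along the fingers, y is the direction in which the jaws open and shut (so a half turn about z gives the same grasp; the last joint's range is limited). The gripper opens to 87 mm and grips with 3 to 60 N. Pads are 19 mm wide; open, the fingers measure 117 mm over their backs; the gripper's body (75 mm by 190 mm) begins 51 mm behind the grasp point.
Start: joints at [77.699, 18.392, -4.016, 83.108, 1.295, 78.541, -3.26], TCP at [147.404, -633.084, 241.587] pointing down, gripper open.
Joint ranges: [-163.93, 163.93], [-17.29, 119.83], [-79.2, 71.16], [3.27, 140.29], [-89.18, 269.18], [5.43, 117.66], [-154.24, 154.24]. Speed limits (degrees/s): [147.25, 147.25, 180, 180, 180, 180, 180].

## Interface

Orientations are given as a 3x3 rotation matrix whose columns are the frame's x, y, z axes.
In Python, from cell import manip, eyes gives the robot as it stands.
- The arm moves only by the tool send_rows, never from a script. Its argument "steps" is a list of rows, each a list of 3 entries, a list of its own where there are three numbers: the shift along the tool's x, y, z in mm, then the turn, a rotation vector about the tool's x, y, z in degrees, then the opening, from 0 (shut) to 1 (fully open). In form: [[[x, y, z], [rx, ry, rz], hand], ...]. A call has 1 to 20 rows; each row shifts and turns the commanded pose from where the row before left it, along the tool's axes as they then stand; what a row does not reach is not made up. A row lasts 1/12 s, in which the tool goes at most 41.7 mm and 7.16 degrees, less where a joint would pass 70% of its speed; a pose out of reach is approached as far as the arm can. A call with a gripper value outside its range is refused whole. The fingers move at their own pace and stop on an object; "force" is the grip in N (left out, the last holds). Time passes only in rows, so rows that do not move let the fingers close. It gives the time, the measured TCP pose, the force and the opening at its end, in the units of the state.
- manip.state(): the state, without advancing time (a new reading comes with each control period).
- eyes.grab_frame(name): name is "scene" or "top"; returns the picture (400x640x3 uint8, red, green, blue); there is no depth.
- eyes.camera_params(name): a dict with "mtx" (3x3 intrinsics, pixels), "k1" (the pictures are not rectified: a ray, as slopes to the right and down, at radius r is drawn at 1 + k1 r^2 times it, then the intrinsics apply), "R" (3x3) and "t" (3): a world point X has camera coordinates R X + t. Camera axes: x right, y down, z forward; pixel columns grow to the right and rows downward; lengths in mm; the calibration is good to about 2 mm. A picture is of the moment at which its call begins. camera_params takes no time and is no camera call.
- manip.hand_in(): hands the job in, once; it reports no verdict.
The state is a dict: "t": time; "q": joint angles; "qd": joint speeds; "joint_torque": joint torques, N m; "ee_pos": TCP position; "orientation": TCP orientation; "ft_force": force on the tool from outside, world axes, zero at the start; "ft_torque": the same for the moment, N m; "finger_gap": finger opening in mm.
Only numpy, scipy, OpenCV 4.12 (cv2) and the standard library are available. Lean on these libraries where they do the work, as an engineer would, in place of code of your own. Each camera call takes 0.05 s, during which the arm holds its last target.

## Working session

There is one attempt and no reset: what is moved stays moved. The work goes in short steps, Python scripts to look and compute and a tool call to move; the robot and the scene stay as the last step left them, time stands still between calls to the robot, and variables do not carry over. Pictures are saved under pics/ and viewed, and the job is handed in when it is done.

Besides the shell and the picture viewer there is one more tool, called after "Request:" by a JSON object that holds its "fn" and its "kwargs", one argument or row to a line. send_rows: Moves the arm, as the interface text tells. Its arguments: {"type":"object","properties":{"steps":{"type":"array","items":{"type":"array"}},"force":{"type":"number"}},"required":["steps"]}

```bash
ls; mkdir -p pics; python3 - <<'E'
from cell import manip, eyes
import cv2, numpy as np
for n in("scene","top"):
    im=eyes.grab_frame(n); cv2.imwrite(f"pics/{n}0.png",im[:,:,::-1])
    p=eyes.camera_params(n); print(n,{k:np.round(v,4).tolist() for k,v in p.items()})
s=manip.state(); print({k:np.round(v,3).tolist() for k,v in s.items()})
E
```

```text
pics
scene {'mtx': [[374.2927, 0.0, 318.7715], [0.0, 374.2927, 200.2894], [0.0, 0.0, 1.0]], 'k1': 0.02, 'R': [[0.7952, 0.6063, -0.0041], [0.4028, -0.5334, -0.7438], [-0.4531, 0.5899, -0.6684]], 't': [-559.8518, -116.6896, 1399.7787]}
top {'mtx': [[374.4998, 0.0, 317.4259], [0.0, 374.4998, 202.0675], [0.0, 0.0, 1.0]], 'k1': -0.0659, 'R': [[-0.0106, -0.9999, -0.0077], [-0.9871, 0.0117, -0.16], [0.1601, 0.0059, -0.9871]], 't': [146.3418, 630.2224, 1191.9317]}
{'t': 0.1, 'q': [77.698, 18.436, -4.016, 83.168, 1.297, 78.54, -3.26], 'qd': [-0.081, -0.023, -0.051, -0.18, -0.0, -0.048, 0.033], 'joint_torque': [0.001, -49.257, -0.406, -31.34, -0.064, 0.039, 0.0], 'ee_pos': [147.27, -632.631, 240.56], 'orientation': [[0.974, 0.227, -0.001], [0.227, -0.974, 0.002], [-0.0, -0.002, -1.0]], 'ft_force': [0.587, 0.108, 0.237], 'ft_torque': [0.018, -0.028, 0.017], 'finger_gap': 87.074}
```

View pics/scene0.png

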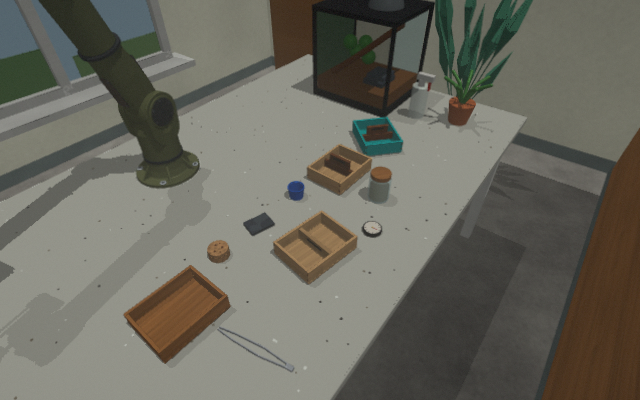

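View pics/top0.png

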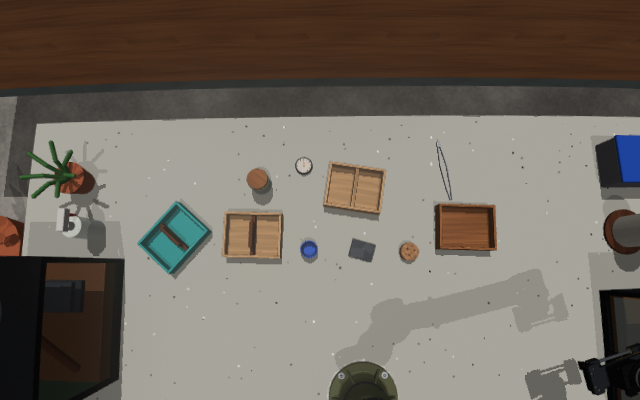

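```bash
cat > h.py <<'E'
from cell import manip, eyes
import cv2, numpy as np
P={n:eyes.camera_params(n) for n in("scene","top")}
P={n:{k:np.array(v,float) for k,v in p.items()} for n,p in P.items()}
def proj(n,X):
    p=P[n]; c=np.atleast_2d(X)@p["R"].T+p["t"]
    s=c[:,:2]/c[:,2:]; s=s*(1+p["k1"]*(s**2).sum(1,keepdims=True))
    return s*[p["mtx"][0,0],p["mtx"][1,1]]+p["mtx"][:2,2]
def unproj(n,uv,z):
    p=P[n]; uv=np.atleast_2d(np.array(uv,float))
    d=(uv-p["mtx"][:2,2])/[p["mtx"][0,0],p["mtx"][1,1]]; s=d.copy()
    for _ in range(20): s=d/(1+p["k1"]*(s**2).sum(1,keepdims=True))
    r=np.c_[s,np.ones(len(s))]@p["R"]; C=-p["R"].T@p["t"]
    return C+r*((z-C[2])/r[:,2])[:,None]
def crop(im,u,v,hw,hh,f,name):
    c=im[max(v-hh,0):v+hh,max(u-hw,0):u+hw,::-1]
    c=cv2.resize(c,None,fx=f,fy=f,interpolation=cv2.INTER_CUBIC); cv2.imwrite(name,c)
E
python3 - <<'E'
from h import *
a=cv2.imread("pics/top0.png")[:,:,::-1]; b=cv2.imread("pics/scene0.png")[:,:,::-1]
crop(a,360,210,150,60,5,"pics/t_crop.png") if 0 else None
crop(a,315,210,100,70,8,"pics/tl.png"); crop(a,420,210,90,65,8,"pics/tr.png")
for n,uv,z in [("base",(465,228),56),("mid",(355,188),50),("top",(253,236),60),("tile",(362,250),12),("hide",(409,252),32),("cup",(309,250),44),("can",(257,180),106),("tong",(444,170),6),("th",(304,166),15)]:
    print(n,unproj("top",uv,z).round(0))
E
```

```text
base [[ 539. -346.   56.]]
mid [[678.  13.  50.]]
top [[521. 350.  60.]]
tile [[473.  -9.  12.]]
hide [[ 464. -162.   32.]]
cup [[474. 169.  44.]]
can [[697. 332. 106.]]
tong [[ 748. -306.    6.]]
th [[765. 185.  15.]]
```

View pics/tl.png

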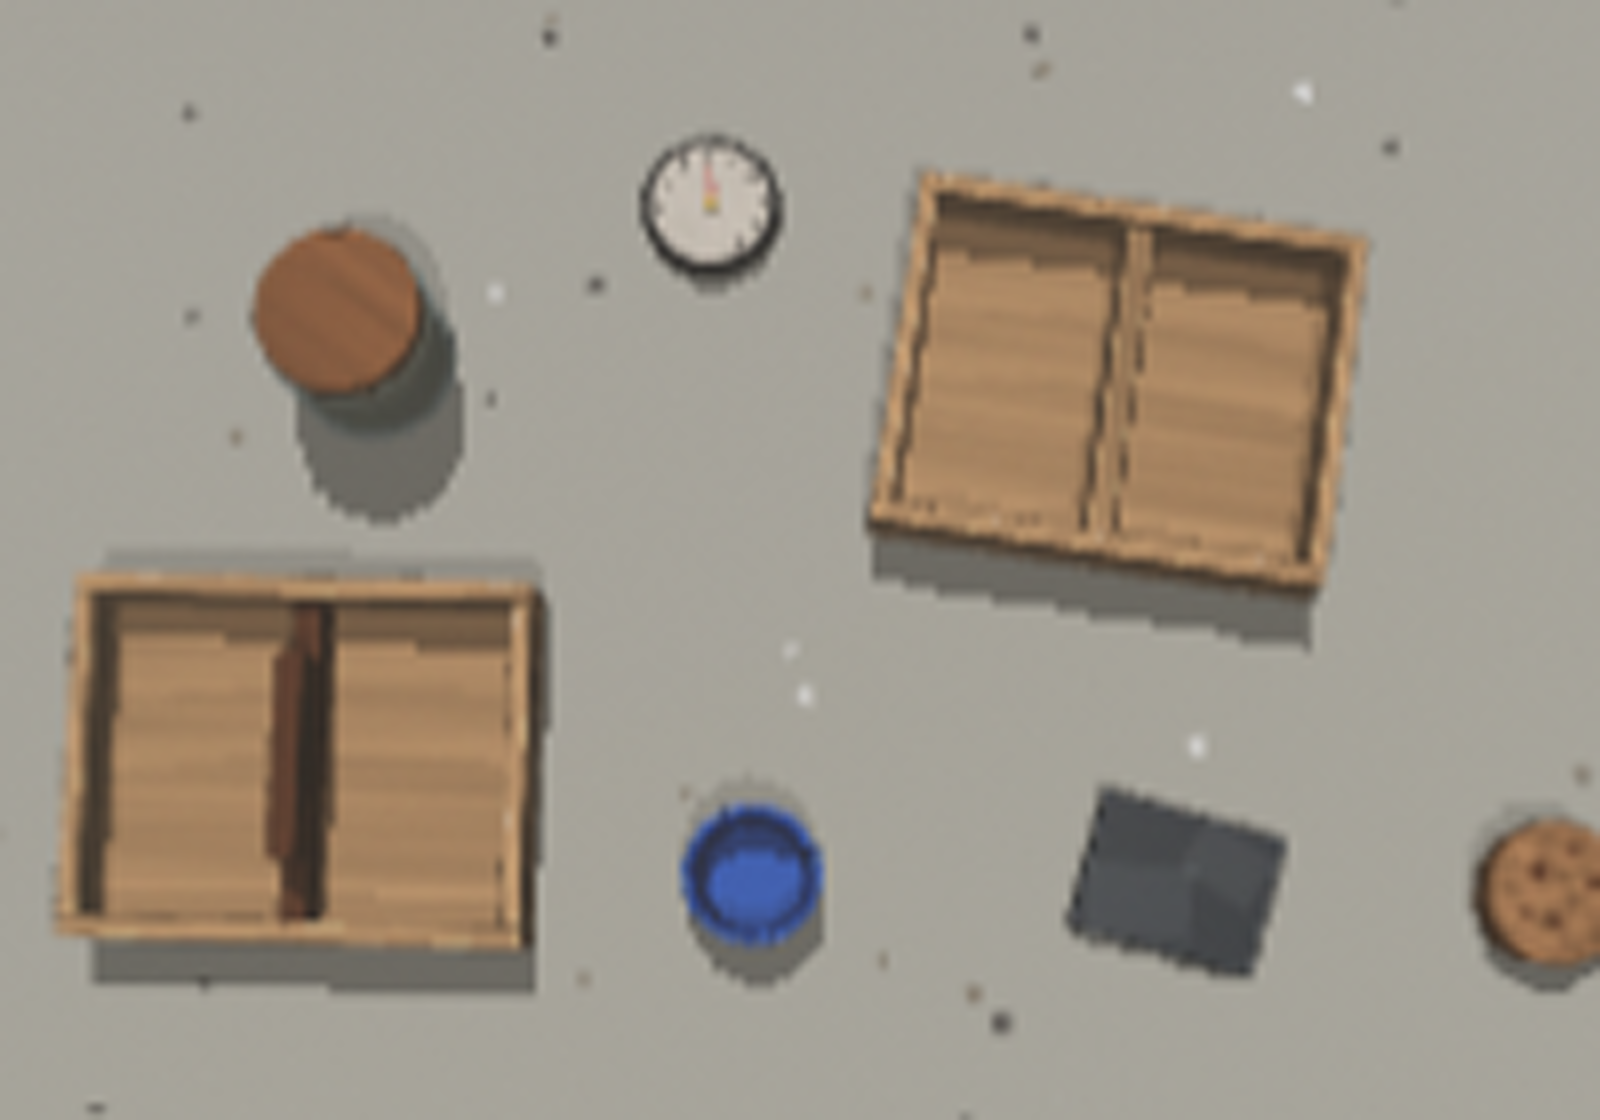

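View pics/tr.png

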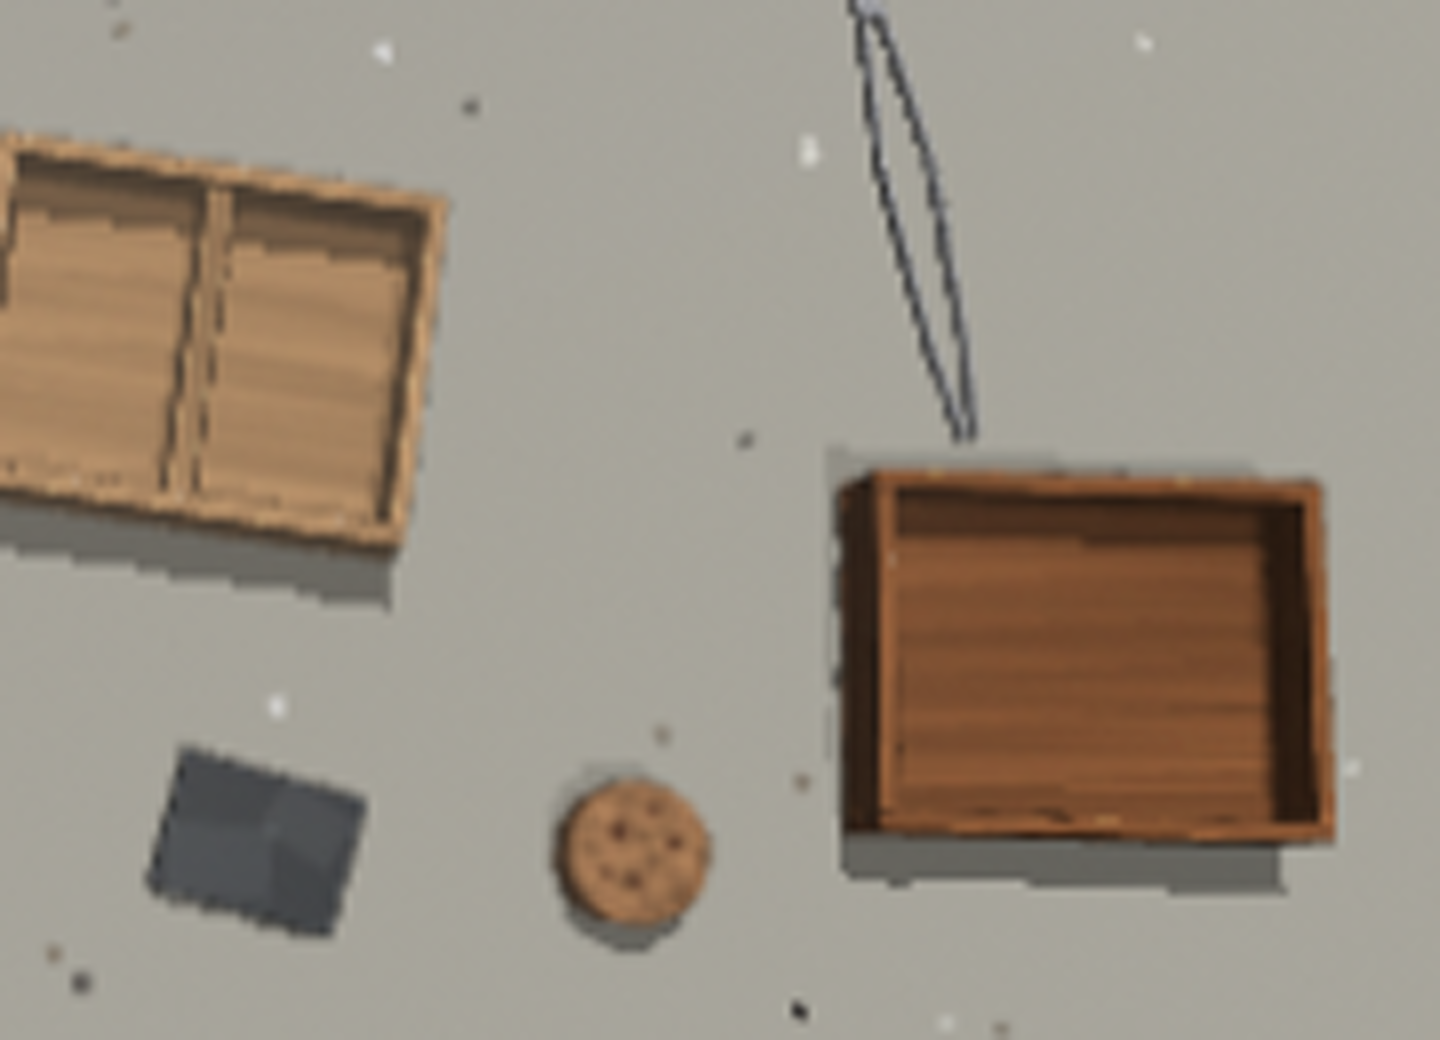

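```bash
python3 - <<'E'
from h import *
b=cv2.imread("pics/scene0.png")[:,:,::-1]
crop(b,328,200,80,60,5,"pics/s_a.png") 
crop(b,200,290,80,60,5,"pics/s_b.png")
E
```

```text
(no output)
```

View pics/s_a.png

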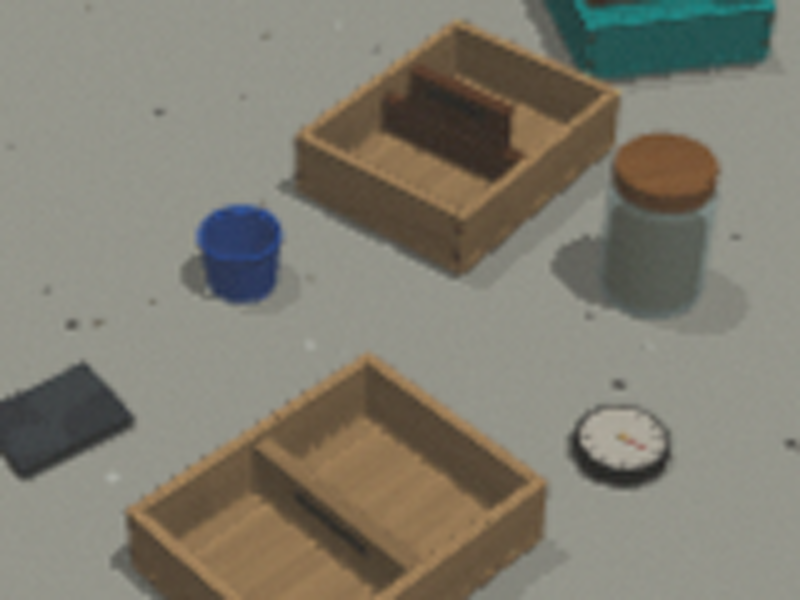

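View pics/s_b.png

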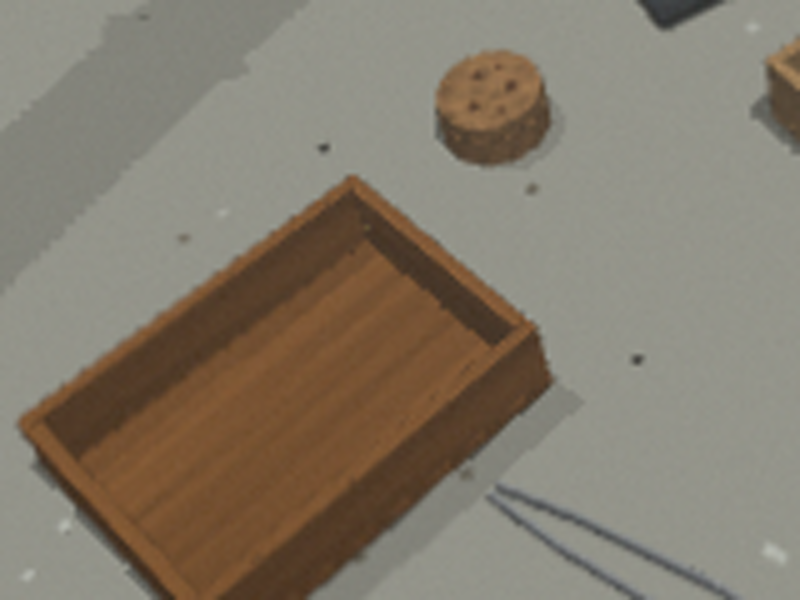

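```bash
cat > fit.py <<'E'
from h import *
from scipy.optimize import least_squares
def px(off,s,p): return (np.array(p)+.5)/s-.5+off
def fitrect(obs,L,W,z,x0):
    # obs: (cam, sx, sy, uv)
    def pts(q):
        c,s=np.cos(q[2]),np.sin(q[2]); return lambda a,b:[q[0]+c*a-s*b,q[1]+s*a+c*b,z]
    def f(q):
        g=pts(q); return np.concatenate([(proj(n,g(sx*L/2,sy*W/2))[0]-uv) for n,sx,sy,uv in obs])
    r=least_squares(f,x0,x_scale=[10,10,.1]); return r.x,f(r.x).reshape(-1,2)
E
cat > m1.py <<'E'
from fit import *
TL=lambda p:px((215,140),8,p); TR=lambda p:px((330,145),8,p); SA=lambda p:px((248,140),5,p); SB=lambda p:px((120,230),5,p)
t="top";s="scene"
D={"base":([(t,1,1,TR((875,472))),(t,1,-1,TR((1320,482))),(t,-1,-1,TR((1333,840))),(t,-1,1,TR((882,830)))],[(s,-1,1,SB((352,178))),(s,1,1,SB((538,328))),(s,-1,-1,SB((20,422)))],150,190,56,(540,-346,0)),
"mid":([(t,1,1,TL((922,172))),(t,1,-1,TL((1368,240))),(t,-1,-1,TL((1316,582))),(t,-1,1,TL((870,517)))],[(s,-1,1,SA((370,356))),(s,1,1,SA((545,485))),(s,-1,-1,SA((130,512)))],150,190,56,(678,13,-.15)),
"top":([(t,1,1,TL((80,573))),(t,1,-1,TL((540,590))),(t,-1,-1,TL((520,945))),(t,-1,1,TL((57,935)))],[(s,-1,1,SA((460,22))),(s,1,1,SA((618,93))),(s,1,-1,SA((460,218))),(s,-1,-1,SA((297,140)))],150,190,56,(521,350,0)),
"tile":([(t,1,1,TL((1107,788))),(t,1,-1,TL((1288,840))),(t,-1,-1,TL((1252,978))),(t,-1,1,TL((1068,925)))],[(s,-1,1,SA((85,362))),(s,1,1,SA((133,418))),(s,1,-1,SA((25,468)))],60,80,12,(473,-9,-.2))}
R={}
for k,(a,b,L,W,z,x0) in D.items():
    for lab,o in(("top",a),("scene",b),("both",a+b)):
        q,r=fitrect(o,L,W,z,x0); print(k,lab,q[:2].round(1),np.degrees(q[2]).round(2),"rms",np.sqrt((r**2).mean()).round(2))
for k,a,b,z in(("hide",TR((635,853)),SB((492,91)),32),("cup",TL((753,875)),SA((240,236)),44)):
    print(k,unproj(t,a,z).round(1),unproj(s,b,z).round(1))
E
python3 m1.py
```

```text
base top [ 544.  -355.1] -2.25 rms 0.29
base scene [ 544.8 -356.2] -2.28 rms 0.56
base both [ 544.3 -355.7] -2.25 rms 0.45
mid top [682.   15.4] -9.58 rms 0.44
mid scene [683.3  11.8] -9.61 rms 0.7
mid both [682.3  14.1] -9.54 rms 0.68
top top [526.2 355. ] -2.31 rms 0.42
top scene [527.4 353.9] -2.53 rms 0.69
top both [526.5 354.8] -2.39 rms 0.59
tile top [473.7  -8.2] -16.79 rms 0.07
tile scene [473.7  -8.4] -15.92 rms 0.47
tile both [473.7  -8.3] -16.47 rms 0.32
hide [[ 466.6 -162.    32. ]] [[ 467.8 -164.1   32. ]]
cup [[477.8 169.6  44. ]] [[479.7 166.7  44. ]]
```

```bash
cat > plan.py <<'E'
import sys
from h import *
# usage: plan.py psi x y z [x y z ...] : turn first, then the way points, from the measured pose
s=manip.state(); p=np.array(s["ee_pos"]); R=np.array(s["orientation"])
psi=np.degrees(np.arctan2(R[1,1],R[0,1]))
a=[float(v) for v in sys.argv[1:]]
print("t %.2f pos %s psi %.2f tilt %s gap %.1f F %s q7 %.0f"%(s["t"],p.round(1),psi,R[:2,2].round(4),s["finger_gap"],np.round(s["ft_force"],1),s["q"][6]))
if a:
    t=a[0]; print("rz total %.2f"%(-((t-psi+180)%360-180)))
    c,si=np.cos(np.radians(t)),np.sin(np.radians(t))
    T=np.array([[-si,c,0],[c,si,0],[0,0,-1]])  # rows: tool x,y,z -> columns transposed below
    X=np.array([-si,c,0]);Y=np.array([c,si,0]);Z=np.array([0,0,-1])
    for i in range(1,len(a),3):
        g=np.array(a[i:i+3]); d=g-p; print("shift tool",np.round([d@X,d@Y,d@Z],1),"dist",np.linalg.norm(d).round(0)); p=g
E
python3 plan.py -16.5 544 -356 240 473.7 -8.3 120 473.7 -8.3 21
```

```text
t 0.10 pos [ 147.3 -632.6  240.6] psi -76.89 tilt [-0.0005  0.0016] gap 87.1 F [0.6 0.1 0.2] q7 -3
rz total -60.39
shift tool [377.9 301.8   0.6] dist 484.0
shift tool [ 313.4 -166.2  120. ] dist 374.0
shift tool [ 0.  0. 99.] dist 99.0
```

Request:
{"fn": "send_rows", "kwargs": {
  "steps": [
    [[0, 0, 0], [0, 0, -6.71], 1],
    [[0, 0, 0], [0, 0, -6.71], 1],
    [[0, 0, 0], [0, 0, -6.71], 1],
    [[0, 0, 0], [0, 0, -6.71], 1],
    [[0, 0, 0], [0, 0, -6.71], 1],
    [[0, 0, 0], [0, 0, -6.71], 1],
    [[0, 0, 0], [0, 0, -6.71], 1],
    [[0, 0, 0], [0, 0, -6.71], 1],
    [[0, 0, 0], [0, 0, -6.71], 1],
    [[20, 16, 0], [0, 0, 0], 1],
    [[25, 20, 0], [0, 0, 0], 1],
    [[25, 20, 0], [0, 0, 0], 1],
    [[25, 20, 0], [0, 0, 0], 1],
    [[25, 20, 0], [0, 0, 0], 1],
    [[25, 20, 0], [0, 0, 0], 1],
    [[25, 20, 0], [0, 0, 0], 1],
    [[25, 20, 0], [0, 0, 0], 1],
    [[25, 20, 0], [0, 0, 0], 1],
    [[25, 20, 0], [0, 0, 0], 1]
  ],
  "force": 25
}}

```text
t: 1.68
ee_pos: [405.8, -452.6, 241.1]
orientation: [[0.284, 0.959, -0.001], [0.959, -0.284, 0.0], [0.0, -0.001, -1.0]]
ft_force: [0.3, -0.6, -0.5]
finger_gap: 87.1
```

```bash
python3 plan.py -16.5 544 -356 240 473.7 -8.3 120 473.7 -8.3 21
```

```text
t 1.68 pos [ 405.8 -452.6  241.1] psi -16.50 tilt [-0.0006  0.0004] gap 87.1 F [ 0.3 -0.6 -0.5] q7 25
rz total -0.00
shift tool [131.9 105.1   1.1] dist 169.0
shift tool [ 313.4 -166.2  120. ] dist 374.0
shift tool [ 0.  0. 99.] dist 99.0
```

Request:
{"fn": "send_rows", "kwargs": {
  "steps": [
    [[26.4, 21, 0], [0, 0, 0], 1],
    [[26.4, 21, 0], [0, 0, 0], 1],
    [[26.4, 21, 0], [0, 0, 0], 1],
    [[26.4, 21, 0], [0, 0, 0], 1],
    [[26.4, 21, 0], [0, 0, 0], 1],
    [[31.3, -16.6, 8], [0, 0, 0], 1],
    [[31.3, -16.6, 12], [0, 0, 0], 1],
    [[31.3, -16.6, 12], [0, 0, 0], 1],
    [[31.3, -16.6, 12], [0, 0, 0], 1],
    [[31.3, -16.6, 12], [0, 0, 0], 1],
    [[31.3, -16.6, 12], [0, 0, 0], 1],
    [[31.3, -16.6, 12], [0, 0, 0], 1],
    [[31.3, -16.6, 12], [0, 0, 0], 1],
    [[31.3, -16.6, 12], [0, 0, 0], 1],
    [[31.3, -16.6, 12], [0, 0, 0], 1],
    [[0, 0, 0], [0, 0, 0], 1],
    [[0, 0, 0], [0, 0, 0], 1],
    [[0, 0, 0], [0, 0, 0], 1]
  ]
}}

```text
t: 3.18
ee_pos: [472.9, -10.5, 125.5]
orientation: [[0.284, 0.959, -0.0], [0.959, -0.284, -0.001], [-0.001, 0.0, -1.0]]
ft_force: [0.5, 0.8, 0.9]
finger_gap: 87.2
```

```bash
python3 plan.py -16.5 473.7 -8.3 21; python3 - <<'E'
from h import *
a=eyes.grab_frame("scene"); u,v=proj("scene",[473,-8,60])[0].astype(int); crop(a,u,v,60,50,6,"pics/s1.png")
E
```

```text
t 3.18 pos [472.9 -10.5 125.5] psi -16.49 tilt [-0.     -0.0007] gap 87.2 F [0.5 0.8 0.9] q7 -21
rz total 0.01
shift tool [  2.3   0.2 104.5] dist 105.0
```

View pics/s1.png

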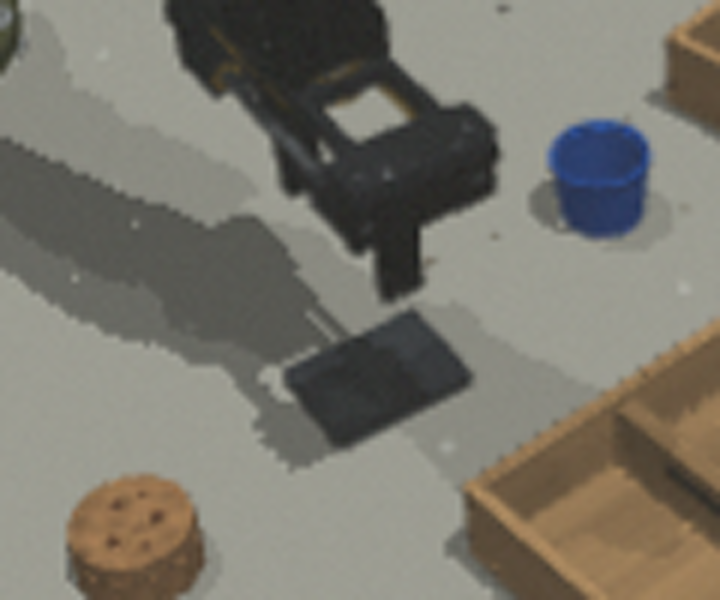

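Request:
{"fn": "send_rows", "kwargs": {
  "steps": [
    [[2.3, 0.2, 15], [0, 0, 0], 1],
    [[0, 0, 20], [0, 0, 0], 1],
    [[0, 0, 20], [0, 0, 0], 1],
    [[0, 0, 20], [0, 0, 0], 1],
    [[0, 0, 15], [0, 0, 0], 1],
    [[0, 0, 8], [0, 0, 0], 1],
    [[0, 0, 5], [0, 0, 0], 1],
    [[0, 0, 1.5], [0, 0, 0], 1],
    [[0, 0, 0], [0, 0, 0], 1],
    [[0, 0, 0], [0, 0, 0], 0.5],
    [[0, 0, 0], [0, 0, 0], 0.5],
    [[0, 0, 0], [0, 0, 0], 0.5],
    [[0, 0, 0], [0, 0, 0], 0.5],
    [[0, 0, 0], [0, 0, 0], 0.5],
    [[0, 0, 0], [0, 0, 0], 0.5],
    [[0, 0, 0], [0, 0, 0], 0.5],
    [[0, 0, 0], [0, 0, 0], 0.5]
  ],
  "force": 25
}}

```text
t: 4.65
ee_pos: [473.7, -7.8, 21.3]
orientation: [[0.284, 0.959, 0.0], [0.959, -0.284, -0.0], [-0.0, 0.0, -1.0]]
ft_force: [-1.0, -0.1, 4.4]
finger_gap: 59.7
```

```bash
python3 plan.py -2.25 473.7 -8.3 120 544.3 -355.7 120 544.3 -355.7 33
```

```text
t 4.65 pos [473.7  -7.8  21.3] psi -16.50 tilt [ 0.0001 -0.0003] gap 59.7 F [-1.  -0.1  4.4] q7 -28
rz total -14.25
shift tool [ -0.5  -0.  -98.7] dist 99.0
shift tool [-344.4   84.2    0. ] dist 355.0
shift tool [ 0.  0. 87.] dist 87.0
```

Request:
{"fn": "send_rows", "kwargs": {
  "steps": [
    [[0, 0, -5], [0, 0, 0], 0.5],
    [[0, 0, -12], [0, 0, 0], 0.5],
    [[0, 0, -20], [0, 0, -4.75], 0.5],
    [[0, 0, -20], [0, 0, -4.75], 0.5],
    [[0, 0, -20], [0, 0, -4.75], 0.5],
    [[0, 0, -20], [0, 0, 0], 0.5],
    [[-20, 4.9, 0], [0, 0, 0], 0.5],
    [[-30, 7.3, 0], [0, 0, 0], 0.5],
    [[-30, 7.3, 0], [0, 0, 0], 0.5],
    [[-30, 7.3, 0], [0, 0, 0], 0.5],
    [[-30, 7.3, 0], [0, 0, 0], 0.5],
    [[-30, 7.4, 0], [0, 0, 0], 0.5],
    [[-30, 7.4, 0], [0, 0, 0], 0.5],
    [[-30, 7.4, 0], [0, 0, 0], 0.5],
    [[-30, 7.4, 0], [0, 0, 0], 0.5],
    [[-30, 7.4, 0], [0, 0, 0], 0.5],
    [[-30, 7.4, 0], [0, 0, 0], 0.5],
    [[-24.5, 5.7, 0], [0, 0, 0], 0.5],
    [[0, 0, 0], [0, 0, 0], 0.5],
    [[0, 0, 0], [0, 0, 0], 0.5]
  ]
}}

```text
t: 6.32
ee_pos: [543.6, -357.1, 118.2]
orientation: [[0.043, 0.999, 0.0], [0.999, -0.043, 0.0], [0.0, 0.0, -1.0]]
ft_force: [-0.5, 0.6, -2.0]
finger_gap: 59.6
```

```bash
python3 plan.py -2.25 544.3 -355.7 34; python3 - <<'E'
from h import *
a=eyes.grab_frame("scene"); u,v=proj("scene",[544,-356,80])[0].astype(int); crop(a,u,v,70,60,5,"pics/s2.png")
E
```

```text
t 6.32 pos [ 543.6 -357.1  118.2] psi -2.44 tilt [0.     0.0004] gap 59.6 F [-0.5  0.6 -2. ] q7 20
rz total -0.19
shift tool [ 1.4  0.6 84.2] dist 84.0
```

View pics/s2.png

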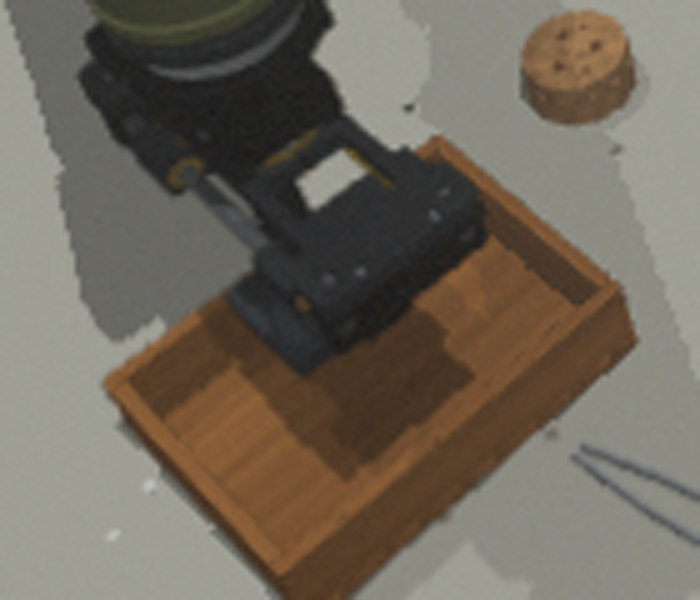

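Tile held flat above the base; lower slowly and stop near the floor.

Request:
{"fn": "send_rows", "kwargs": {
  "steps": [
    [[1, 0.6, 10], [0, 0, -0.19], 0.5],
    [[0, 0, 18], [0, 0, 0], 0.5],
    [[0, 0, 18], [0, 0, 0], 0.5],
    [[0, 0, 15], [0, 0, 0], 0.5],
    [[0, 0, 10], [0, 0, 0], 0.5],
    [[0, 0, 6], [0, 0, 0], 0.5],
    [[0, 0, 3], [0, 0, 0], 0.5],
    [[0, 0, 2], [0, 0, 0], 0.5],
    [[0, 0, 1.5], [0, 0, 0], 0.5],
    [[0, 0, 0], [0, 0, 0], 0.5],
    [[0, 0, 0], [0, 0, 0], 0.5],
    [[0, 0, 0], [0, 0, 0], 0.5]
  ]
}}

```text
t: 7.37
ee_pos: [545.3, -354.6, 35.2]
orientation: [[0.036, 0.999, 0.001], [0.999, -0.036, -0.001], [-0.001, 0.001, -1.0]]
ft_force: [0.0, -0.5, -0.8]
finger_gap: 59.9
```

Request:
{"fn": "send_rows", "kwargs": {
  "steps": [
    [[0, 0, 0.8], [0, 0, 0], 0.5],
    [[0, 0, 0.8], [0, 0, 0], 0.5],
    [[0, 0, 0], [0, 0, 0], 0.5],
    [[0, 0, 0], [0, 0, 0], 0.5]
  ]
}}

```text
t: 7.7
ee_pos: [545.1, -354.5, 33.4]
orientation: [[0.036, 0.999, 0.0], [0.999, -0.036, -0.0], [-0.0, 0.0, -1.0]]
ft_force: [-0.4, -0.1, 1.8]
finger_gap: 59.8
```

Request:
{"fn": "send_rows", "kwargs": {
  "steps": [
    [[0, 0, 0], [0, 0, 0], 0.85],
    [[0, 0, 0], [0, 0, 0], 0.85],
    [[0, 0, 0], [0, 0, 0], 0.85],
    [[0, 0, 0], [0, 0, 0], 0.85],
    [[0, 0, 0], [0, 0, 0], 0.85],
    [[0, 0, 0], [0, 0, 0], 0.85],
    [[0, 0, -6], [0, 0, 0], 0.85],
    [[0, 0, -15], [0, 0, 0], 0.85],
    [[0, 0, -25], [0, 0, 0], 0.85],
    [[0, 0, -35], [0, 0, 0], 0.85],
    [[0, 0, -35], [0, 0, 0], 0.85]
  ]
}}

```text
t: 8.62
ee_pos: [544.6, -353.9, 151.0]
orientation: [[0.036, 0.999, -0.0], [0.999, -0.036, 0.0], [0.0, -0.0, -1.0]]
ft_force: [1.0, 0.0, -0.1]
finger_gap: 73.9
```

```bash
python3 plan.py -99.54 544 -356 150 682.3 14.1 150 682.3 14.1 36
```

```text
t 8.62 pos [ 544.6 -353.9  151. ] psi -2.04 tilt [-0.0005  0.0005] gap 73.9 F [ 1.   0.  -0.1] q7 20
rz total 97.50
shift tool [-0.2  2.2  1. ] dist 2.0
shift tool [  75.  -387.9    0. ] dist 395.0
shift tool [  0.   0. 114.] dist 114.0
```

Request:
{"fn": "send_rows", "kwargs": {
  "steps": [
    [[0, 0, 0], [0, 0, 6.5], 0.7],
    [[0, 0, 0], [0, 0, 6.5], 0.7],
    [[0, 0, 0], [0, 0, 6.5], 0.7],
    [[0, 0, 0], [0, 0, 6.5], 0.7],
    [[0, 0, 0], [0, 0, 6.5], 0.7],
    [[0, 0, 0], [0, 0, 6.5], 0.7],
    [[0, 0, 0], [0, 0, 6.5], 0.7],
    [[0, 0, 0], [0, 0, 6.5], 0.7],
    [[0, 0, 0], [0, 0, 6.5], 0.7],
    [[0, 0, 0], [0, 0, 6.5], 0.7],
    [[0, 0, 0], [0, 0, 6.5], 0.7],
    [[0, 0, 0], [0, 0, 6.5], 0.7],
    [[0, 0, 0], [0, 0, 6.5], 0.7],
    [[0, 0, 0], [0, 0, 6.5], 0.7],
    [[0, 0, 0], [0, 0, 6.5], 0.7],
    [[0, 0, 0], [0, 0, 0], 0.7]
  ]
}}

```text
t: 9.95
ee_pos: [545.5, -354.2, 150.7]
orientation: [[0.986, -0.169, 0.002], [-0.169, -0.986, -0.001], [0.002, 0.001, -1.0]]
ft_force: [-0.4, -0.5, -0.4]
finger_gap: 60.6
```

Request:
{"fn": "send_rows", "kwargs": {
  "steps": [
    [[4, -20, 0], [0, 0, 0], 0.7],
    [[5.8, -30, 0], [0, 0, 0], 0.7],
    [[5.8, -30, 0], [0, 0, 0], 0.7],
    [[5.8, -30, 0], [0, 0, 0], 0.7],
    [[5.8, -30, 0], [0, 0, 0], 0.7],
    [[5.8, -30, 0], [0, 0, 0], 0.7],
    [[5.8, -30, 0], [0, 0, 0], 0.7],
    [[5.8, -30, 0], [0, 0, 0], 0.7],
    [[5.8, -30, 0], [0, 0, 0], 0.7],
    [[5.8, -30, 0], [0, 0, 0], 0.7],
    [[5.8, -30, 0], [0, 0, 0], 0.7],
    [[5.8, -30, 0], [0, 0, 0], 0.7],
    [[5.8, -30, 0], [0, 0, 0], 0.7],
    [[1.2, -5.7, 0], [0, 0, 0], 0.7],
    [[0, 0, 0], [0, 0, 0], 0.7],
    [[0, 0, 0], [0, 0, 0], 0.7],
    [[0, 0, 0], [0, 0, 0], 0.7]
  ]
}}

```text
t: 11.37
ee_pos: [682.6, 11.1, 149.3]
orientation: [[0.986, -0.167, 0.0], [-0.167, -0.986, -0.002], [0.0, 0.002, -1.0]]
ft_force: [0.1, -0.1, 0.1]
finger_gap: 61.1
```

```bash
python3 plan.py -99.54 682.3 14.1 36; python3 - <<'E'
from h import *
a=eyes.grab_frame("top"); crop(a,465,228,50,40,8,"pics/t3.png")
a=eyes.grab_frame("scene"); u,v=proj("scene",[682,14,80])[0].astype(int); crop(a,u,v,70,60,5,"pics/s3.png")
E
```

```text
t 11.37 pos [682.6  11.1 149.3] psi -99.63 tilt [ 0.     -0.0017] gap 61.1 F [ 0.1 -0.1  0.1] q7 -110
rz total -0.09
shift tool [ -0.8  -2.9 113.3] dist 113.0
```

View pics/s3.png

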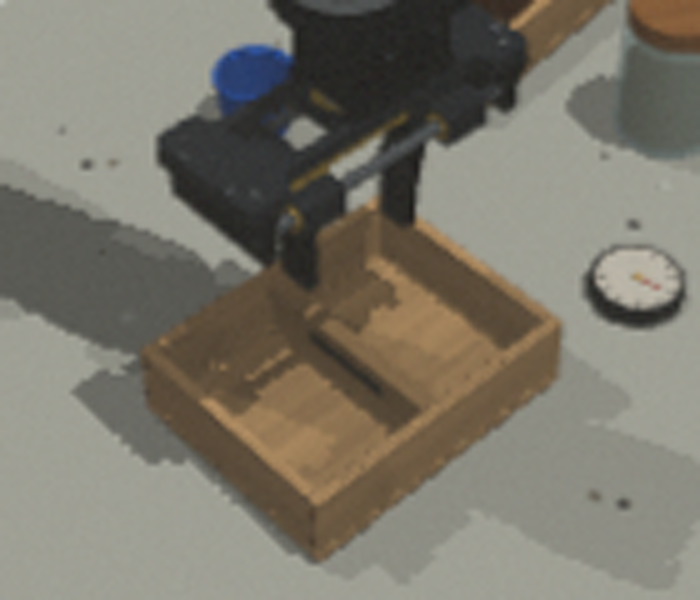

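View pics/t3.png

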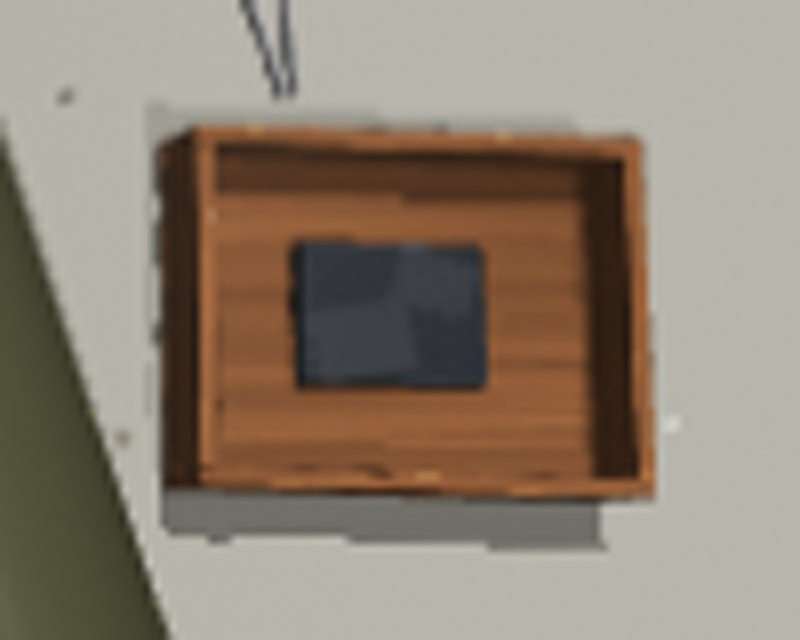

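Request:
{"fn": "send_rows", "kwargs": {
  "steps": [
    [[-0.8, -2.9, 15], [0, 0, 0], 0.6],
    [[0, 0, 20], [0, 0, 0], 0.6],
    [[0, 0, 20], [0, 0, 0], 0.6],
    [[0, 0, 20], [0, 0, 0], 0.6],
    [[0, 0, 18], [0, 0, 0], 0.6],
    [[0, 0, 10], [0, 0, 0], 0.6],
    [[0, 0, 7], [0, 0, 0], 0.6],
    [[0, 0, 3], [0, 0, 0], 0.6],
    [[0, 0, 0], [0, 0, 0], 0.6],
    [[0, 0, 0], [0, 0, 0], 0.6]
  ]
}}

```text
t: 12.3
ee_pos: [683.2, 16.5, 37.0]
orientation: [[0.986, -0.166, 0.002], [-0.166, -0.986, -0.0], [0.002, -0.0, -1.0]]
ft_force: [-0.7, 0.6, -0.1]
finger_gap: 52.4
```

Request:
{"fn": "send_rows", "kwargs": {
  "steps": [
    [[0, 0, 0], [0, 0, 0], 0.3],
    [[0, 0, 0], [0, 0, 0], 0.2],
    [[0, 0, 0], [0, 0, 0], 0.0],
    [[0, 0, 0], [0, 0, 0], 0.0],
    [[0, 0, 0], [0, 0, 0], 0.0],
    [[0, 0, 0], [0, 0, 0], 0.0],
    [[0, 0, 0], [0, 0, 0], 0.0],
    [[0, 0, 0], [0, 0, 0], 0.0],
    [[0, 0, 0], [0, 0, 0], 0.0],
    [[0, 0, 0], [0, 0, 0], 0.0]
  ],
  "force": 45
}}

```text
t: 13.13
ee_pos: [682.4, 15.9, 36.0]
orientation: [[0.986, -0.166, -0.0], [-0.166, -0.986, -0.001], [-0.0, 0.001, -1.0]]
ft_force: [-0.7, -2.3, 1.7]
finger_gap: 11.8
```

```bash
python3 plan.py -92.25 682.3 14.1 170 544.3 -355.7 170 544.3 -355.7 100; python3 - <<'E'
from h import *
a=eyes.grab_frame("scene"); u,v=proj("scene",[682,14,80])[0].astype(int); crop(a,u,v,70,60,5,"pics/s4.png")
E
```

```text
t 13.13 pos [682.4  15.9  36. ] psi -99.58 tilt [-0.0002 -0.0009] gap 11.8 F [-0.7 -2.3  1.7] q7 -112
rz total -7.33
shift tool [  -0.     1.8 -134. ] dist 134.0
shift tool [-123.4  374.9    0. ] dist 395.0
shift tool [ 0.  0. 70.] dist 70.0
```

View pics/s4.png

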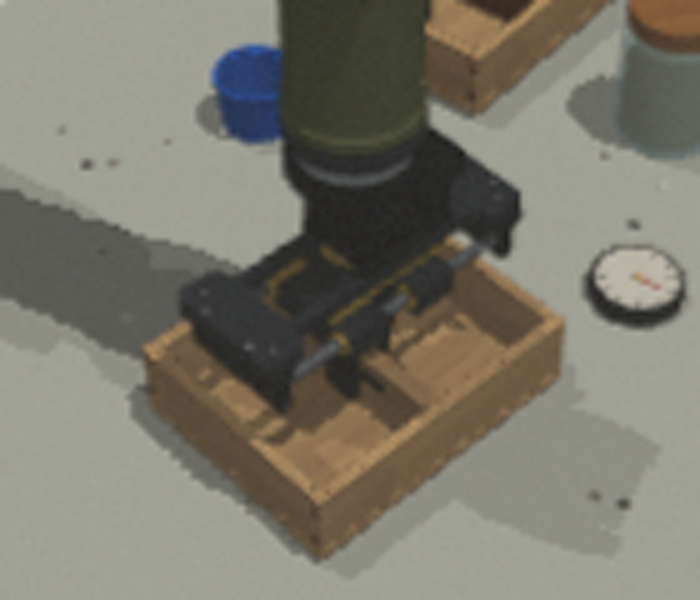

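Request:
{"fn": "send_rows", "kwargs": {
  "steps": [
    [[0, 0, -3], [0, 0, 0], 0],
    [[0, 0, -6], [0, 0, 0], 0],
    [[0, 0, -12], [0, 0, 0], 0],
    [[0, 0, -15], [0, 0, -1.83], 0],
    [[0, 0, -20], [0, 0, -1.83], 0],
    [[0, 0, -20], [0, 0, -1.83], 0],
    [[0, 0, -20], [0, 0, -1.83], 0],
    [[0, 0, -20], [0, 0, 0], 0],
    [[0, 0, -15], [0, 0, 0], 0],
    [[0, 0, -5], [0, 0, 0], 0],
    [[0, 0, 0], [0, 0, 0], 0]
  ]
}}

```text
t: 14.1
ee_pos: [683.5, 17.2, 174.5]
orientation: [[0.999, -0.039, 0.004], [-0.039, -0.999, 0.0], [0.004, -0.0, -1.0]]
ft_force: [0.3, 0.2, -2.9]
finger_gap: 11.9
```

Request:
{"fn": "send_rows", "kwargs": {
  "steps": [
    [[-4, 12, 0], [0, 0, 0], 0],
    [[-7, 21, 0], [0, 0, 0], 0],
    [[-8, 25, 0], [0, 0, 0], 0],
    [[-8, 25, 0], [0, 0, 0], 0],
    [[-8, 25, 0], [0, 0, 0], 0],
    [[-8, 25, 0], [0, 0, 0], 0],
    [[-8, 25, 0], [0, 0, 0], 0],
    [[-8, 25, 0], [0, 0, 0], 0],
    [[-8, 25, 0], [0, 0, 0], 0],
    [[-8, 25, 0], [0, 0, 0], 0],
    [[-8, 25, 0], [0, 0, 0], 0],
    [[-8, 25, 0], [0, 0, 0], 0],
    [[-8, 25, 0], [0, 0, 0], 0],
    [[-8, 25, 0], [0, 0, 0], 0],
    [[-8, 23, 0], [0, 0, 0], 0],
    [[-5.5, 14, 0], [0, 0, 0], 0],
    [[-3, 6.5, 0], [0, 0, 0], 0],
    [[0, 0, 0], [0, 0, 0], 0],
    [[0, 0, 0], [0, 0, 0], 0],
    [[0, 0, 0], [0, 0, 0], 0]
  ]
}}

```text
t: 15.77
ee_pos: [545.4, -352.2, 171.8]
orientation: [[0.999, -0.036, 0.0], [-0.036, -0.999, 0.002], [0.0, -0.002, -1.0]]
ft_force: [0.3, 0.3, -3.1]
finger_gap: 11.4
```

```bash
python3 plan.py -92.25 544.3 -355.7 100; python3 - <<'E'
from h import *
a=eyes.grab_frame("scene"); u,v=proj("scene",[544,-356,100])[0].astype(int); crop(a,u,v,80,60,5,"pics/s5.png"); print(u,v)
a=eyes.grab_frame("top"); crop(a,465,228,50,37,8,"pics/t5.png")
E
```

```text
t 15.77 pos [ 545.4 -352.2  171.8] psi -92.06 tilt [0.0004 0.0017] gap 11.4 F [ 0.3  0.3 -3.1] q7 -65
rz total 0.19
shift tool [-1.   3.6 71.8] dist 72.0
171 293
```

View pics/s5.png

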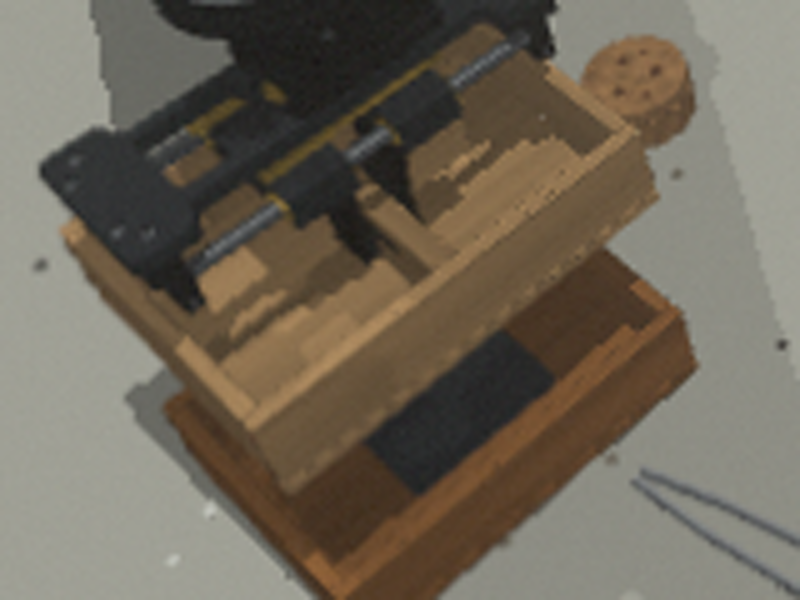

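View pics/t5.png

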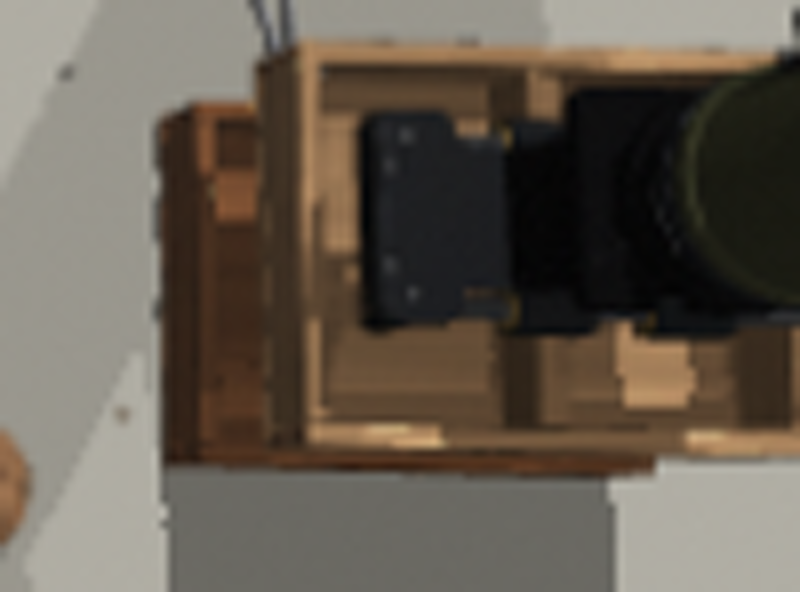

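```bash
cat > ov.py <<'E'
from h import *
def box(x,y,yaw,z0,z1,L=150,W=190):
    c,s=np.cos(np.radians(yaw)),np.sin(np.radians(yaw))
    return np.array([[x+c*a*L/2-s*b*W/2,y+s*a*L/2+c*b*W/2,z] for z in(z0,z1) for a,b in((1,1),(1,-1),(-1,-1),(-1,1))])
def overlay(im,n,boxes,u,v,hw,hh,f,name):
    c=cv2.resize(im[max(v-hh,0):v+hh,max(u-hw,0):u+hw,::-1],None,fx=f,fy=f,interpolation=cv2.INTER_CUBIC).copy()
    off=np.array([max(u-hw,0),max(v-hh,0)])
    for B,col in boxes:
        q=((proj(n,B)-off+.5)*f-.5).round().astype(int)
        for i in range(4):
            j=(i+1)%4
            for a,b in((i,j),(4+i,4+j),(i,4+i)): cv2.line(c,tuple(map(int,q[a])),tuple(map(int,q[b])),col,1)
    cv2.imwrite(name,c)
E
python3 - <<'E'
from ov import *
b=[(box(545.4,-352.2,-2.06,141.8,191.8),(0,255,0)),(box(544.3,-355.7,-2.25,0,56),(0,0,255))]
a=eyes.grab_frame("scene"); overlay(a,"scene",b,171,293,80,60,5,"pics/s6.png")
a=eyes.grab_frame("top"); overlay(a,"top",b,475,228,50,37,8,"pics/t6.png")
E
```

```text
(no output)
```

View pics/s6.png

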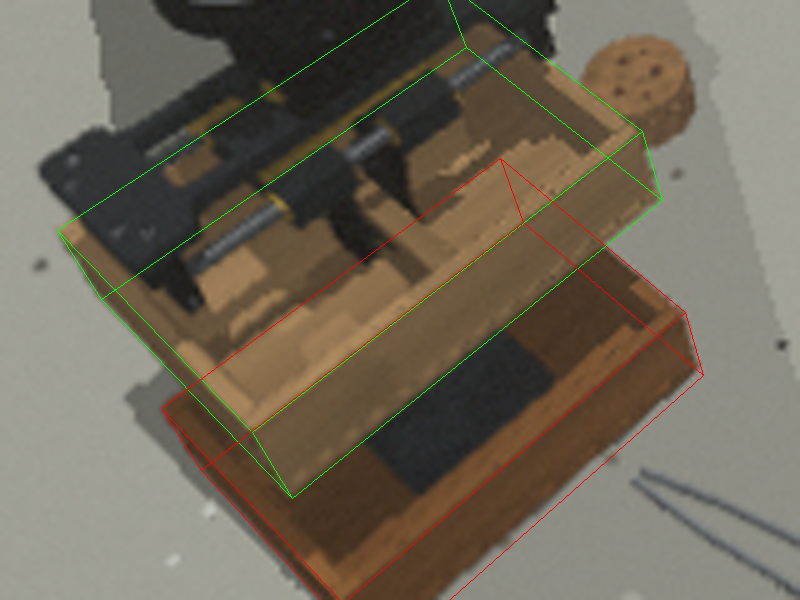

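View pics/t6.png

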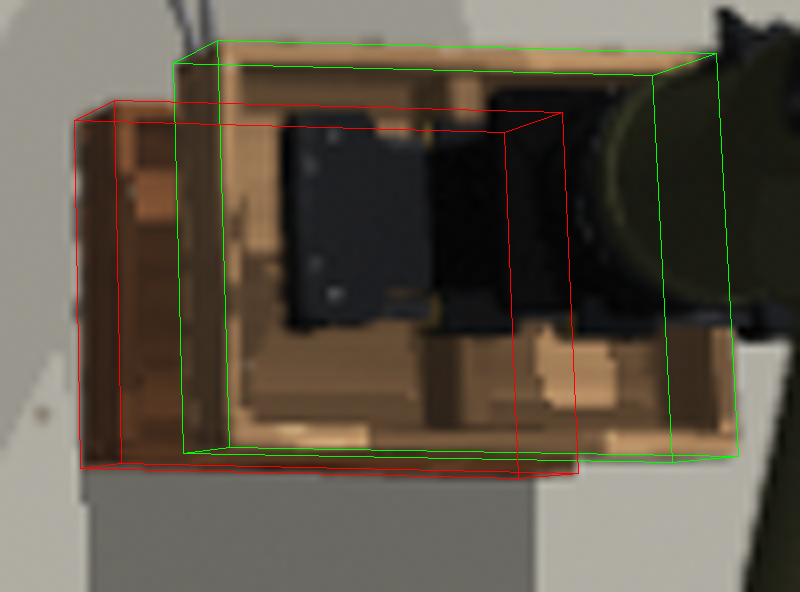

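Request:
{"fn": "send_rows", "kwargs": {
  "steps": [
    [[-1, 3.6, 10], [0, 0, 0.19], 0],
    [[0, 0, 15], [0, 0, 0], 0],
    [[0, 0, 15], [0, 0, 0], 0],
    [[0, 0, 12], [0, 0, 0], 0],
    [[0, 0, 8], [0, 0, 0], 0],
    [[0, 0, 4], [0, 0, 0], 0],
    [[0, 0, 2], [0, 0, 0], 0],
    [[0, 0, 0], [0, 0, 0], 0],
    [[0, 0, 0], [0, 0, 0], 0],
    [[0, 0, 0], [0, 0, 0], 0]
  ]
}}

```text
t: 16.8
ee_pos: [543.8, -358.6, 106.9]
orientation: [[0.999, -0.042, 0.001], [-0.042, -0.999, -0.001], [0.001, 0.001, -1.0]]
ft_force: [0.6, 0.3, -3.4]
finger_gap: 11.6
```

```bash
python3 plan.py -92.25 544.3 -355.7 86; python3 - <<'E'
from ov import *
s=manip.state();p=s["ee_pos"]
b=[(box(p[0],p[1],-2.2,p[2]-30,p[2]+20),(0,255,0)),(box(544.3,-355.7,-2.25,0,56),(0,0,255))]
a=eyes.grab_frame("scene"); overlay(a,"scene",b,171,303,80,60,5,"pics/s7.png")
E
```

```text
t 16.80 pos [ 543.8 -358.6  106.9] psi -92.43 tilt [ 0.0014 -0.001 ] gap 11.6 F [ 0.6  0.3 -3.4] q7 -66
rz total -0.18
shift tool [ 0.4 -2.9 20.9] dist 21.0
```

View pics/s7.png

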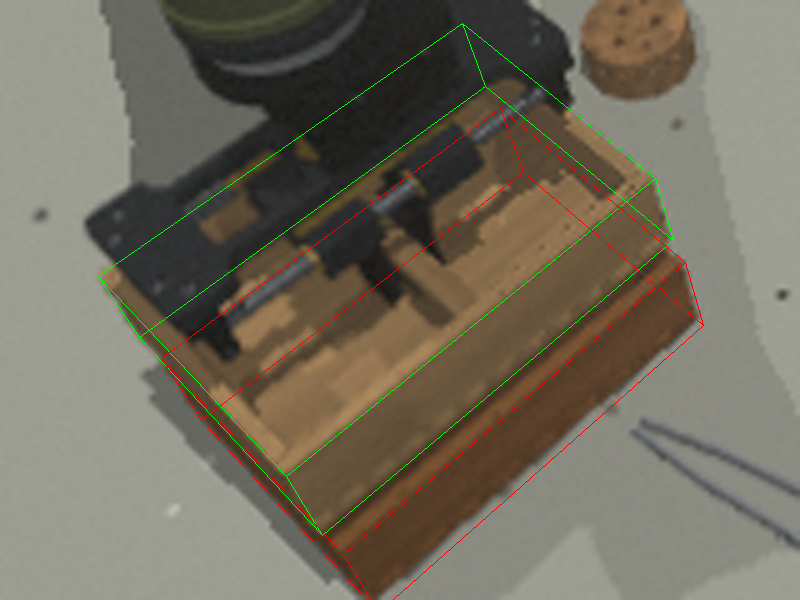

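Request:
{"fn": "send_rows", "kwargs": {
  "steps": [
    [[0, 0, 0], [0, 0, 0], 0],
    [[0, 0, 0], [0, 0, 0], 0],
    [[0, 0, 0], [0, 0, 0], 0],
    [[0, 0, 0], [0, 0, 0], 0]
  ]
}}

```text
t: 17.18
ee_pos: [543.2, -358.3, 106.1]
orientation: [[0.999, -0.042, 0.0], [-0.042, -0.999, -0.0], [0.0, 0.0, -1.0]]
ft_force: [0.6, 0.1, -2.6]
finger_gap: 11.5
```

```bash
python3 plan.py -92.25 544.3 -355.7 86; python3 - <<'E'
from h import *
eyes.grab_frame("top")
E
python3 plan.py -92.25 544.3 -355.7 86
```

```text
t 17.18 pos [ 543.2 -358.3  106.1] psi -92.43 tilt [ 0.0001 -0.0002] gap 11.5 F [ 0.6  0.1 -2.6] q7 -66
rz total -0.18
shift tool [ 1.  -2.7 20.1] dist 20.0
t 17.23 pos [ 543.1 -358.3  106. ] psi -92.43 tilt [-0.     -0.0001] gap 11.7 F [-0.6  0.  -2.8] q7 -66
rz total -0.18
shift tool [ 1.1 -2.6 20. ] dist 20.0
```

Settles slowly; now correct and lower, leaving settle rows.

Request:
{"fn": "send_rows", "kwargs": {
  "steps": [
    [[1.1, -2.6, 3], [0, 0, -0.18], 0],
    [[0, 0, 4], [0, 0, 0], 0],
    [[0, 0, 3], [0, 0, 0], 0],
    [[0, 0, 2], [0, 0, 0], 0],
    [[0, 0, 2], [0, 0, 0], 0],
    [[0, 0, 1], [0, 0, 0], 0],
    [[0, 0, 1], [0, 0, 0], 0],
    [[0, 0, 1], [0, 0, 0], 0],
    [[0, 0, 0.5], [0, 0, 0], 0],
    [[0, 0, 0.5], [0, 0, 0], 0],
    [[0, 0, 0], [0, 0, 0], 0],
    [[0, 0, 0], [0, 0, 0], 0],
    [[0, 0, 0], [0, 0, 0], 0],
    [[0, 0, 0], [0, 0, 0], 0]
  ]
}}

```text
t: 18.4
ee_pos: [544.4, -355.7, 88.0]
orientation: [[0.999, -0.039, 0.0], [-0.039, -0.999, -0.0], [0.0, 0.0, -1.0]]
ft_force: [0.3, -0.5, -2.9]
finger_gap: 12.0
```

```bash
python3 plan.py -92.25 544.3 -355.7 86
```

```text
t 18.40 pos [ 544.4 -355.7   88. ] psi -92.25 tilt [ 0.0001 -0.0001] gap 12.0 F [ 0.3 -0.5 -2.9] q7 -66
rz total -0.00
shift tool [-0.1 -0.   2. ] dist 2.0
```

Request:
{"fn": "send_rows", "kwargs": {
  "steps": [
    [[0, 0, 0.8], [0, 0, 0], 0],
    [[0, 0, 0.7], [0, 0, 0], 0],
    [[0, 0, 0.5], [0, 0, 0], 0],
    [[0, 0, 0], [0, 0, 0], 0],
    [[0, 0, 0], [0, 0, 0], 0],
    [[0, 0, 0], [0, 0, 0], 0]
  ]
}}

```text
t: 18.9
ee_pos: [544.4, -355.7, 86.0]
orientation: [[0.999, -0.039, 0.0], [-0.039, -0.999, -0.0], [0.0, 0.0, -1.0]]
ft_force: [0.5, 0.8, -2.0]
finger_gap: 12.0
```

Nearly touching; open gently (part way, then lift).

Request:
{"fn": "send_rows", "kwargs": {
  "steps": [
    [[0, 0, 0.4], [0, 0, 0], 0.0],
    [[0, 0, 0.0], [0, 0, 0], 0.0],
    [[0, 0, 0], [0, 0, 0], 0.2],
    [[0, 0, 0], [0, 0, 0], 0.4],
    [[0, 0, 0], [0, 0, 0], 0.5],
    [[0, 0, 0], [0, 0, 0], 0.5],
    [[0, 0, 0], [0, 0, 0], 0.5],
    [[0, 0, 0], [0, 0, 0], 0.5],
    [[0, 0, -5], [0, 0, 0], 0.5],
    [[0, 0, -12], [0, 0, 0], 0.5],
    [[0, 0, -25], [0, 0, 0], 0.5],
    [[0, 0, -35], [0, 0, 0], 0.5],
    [[0, 0, -25], [0, 0, 0], 0.6],
    [[0, 0, 0], [0, 0, 0], 0.6],
    [[0, 0, 0], [0, 0, 0], 0.6],
    [[0, 0, 0], [0, 0, 0], 0.6]
  ]
}}

```text
t: 20.23
ee_pos: [544.2, -355.7, 187.9]
orientation: [[0.999, -0.039, 0.0], [-0.039, -0.999, -0.0], [0.0, 0.0, -1.0]]
ft_force: [-0.5, 0.3, -0.1]
finger_gap: 51.7
```

```bash
python3 plan.py -90 466.6 -162.5 186 467 -162.5 50 ; python3 - <<'E'
from ov import *
b=[(box(544.4,-355.7,-2.25,56,106),(0,255,0)),(box(544.3,-355.7,-2.25,0,56),(0,0,255))]
a=eyes.grab_frame("scene"); overlay(a,"scene",b,175,300,80,60,5,"pics/s8.png")
E
```

```text
t 20.23 pos [ 544.2 -355.7  187.9] psi -92.25 tilt [ 0.0001 -0.0003] gap 51.7 F [-0.5  0.3 -0.1] q7 -65
rz total -2.25
shift tool [ -77.6 -193.2    1.9] dist 208.0
shift tool [  0.4   0.  136. ] dist 136.0
```

View pics/s8.png

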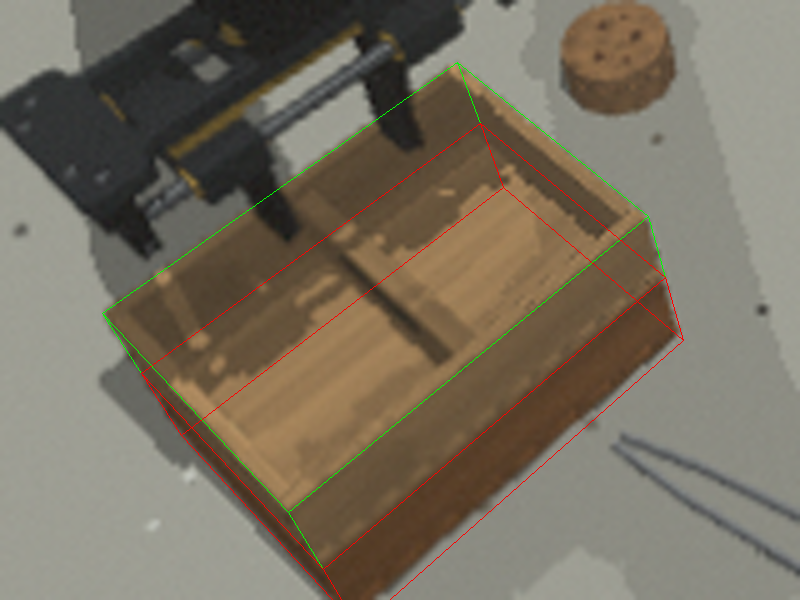

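Request:
{"fn": "send_rows", "kwargs": {
  "steps": [
    [[0, 0, 0], [0, 0, -6.43], 0.7],
    [[0, 0, 0], [0, 0, -6.43], 0.8],
    [[0, 0, 0], [0, 0, -6.43], 0.9],
    [[0, 0, 0], [0, 0, -6.43], 0.95],
    [[0, 0, 0], [0, 0, -6.43], 0.95],
    [[0, 0, 0], [0, 0, -6.43], 0.95],
    [[0, 0, 0], [0, 0, -6.43], 0.95],
    [[0, 0, 0], [0, 0, -6.43], 0.95],
    [[0, 0, 0], [0, 0, -6.43], 0.95],
    [[0, 0, 0], [0, 0, -6.43], 0.95],
    [[0, 0, 0], [0, 0, -6.43], 0.95],
    [[0, 0, 0], [0, 0, -6.43], 0.95],
    [[0, 0, 0], [0, 0, -6.43], 0.95],
    [[0, 0, 0], [0, 0, -6.41], 0.95],
    [[0, 0, 0], [0, 0, 0], 0.95],
    [[0, 0, 0], [0, 0, 0], 0.95]
  ]
}}

```text
t: 21.62
ee_pos: [543.7, -355.5, 186.2]
orientation: [[0.043, 0.999, -0.002], [0.999, -0.043, 0.001], [0.001, -0.002, -1.0]]
ft_force: [0.2, 0.1, 0.1]
finger_gap: 82.7
```

```bash
python3 plan.py -2.25 467 -163 150 467 -163 38 ; python3 - <<'E'
from ov import *
a=eyes.grab_frame("scene"); u,v=proj("scene",[467,-163,16])[0].astype(int); crop(a,u,v,30,25,12,"pics/s9.png")
a=eyes.grab_frame("top"); u,v=proj("top",[467,-163,16])[0].astype(int); crop(a,u,v,30,25,12,"pics/t9.png");print(u,v)
E
```

```text
t 21.62 pos [ 543.7 -355.5  186.2] psi -2.44 tilt [-0.0018  0.0015] gap 82.7 F [0.2 0.1 0.1] q7 21
rz total -0.19
shift tool [189.3 -84.2  36.2] dist 210.0
shift tool [  0.   0. 112.] dist 112.0
408 251
```

View pics/t9.png

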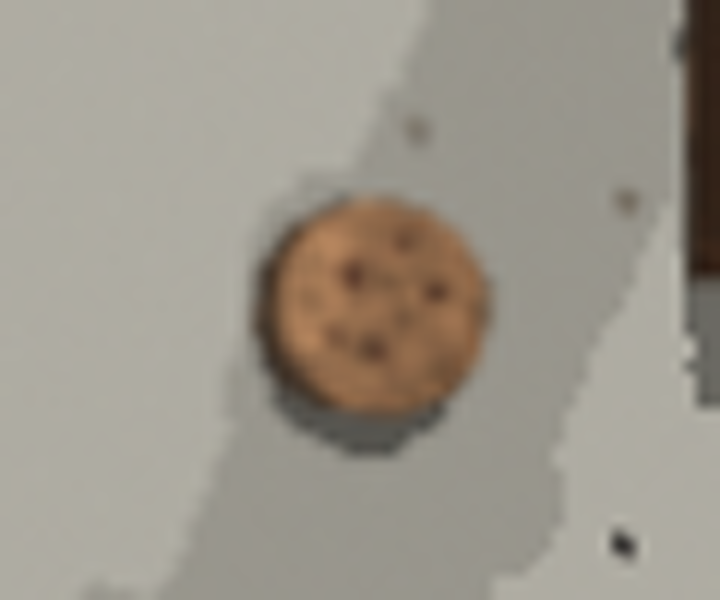

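View pics/s9.png

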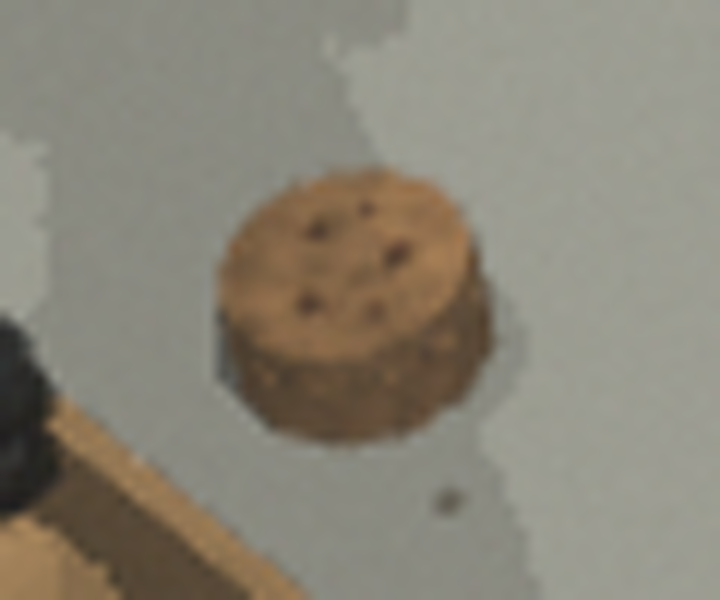

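Request:
{"fn": "send_rows", "kwargs": {
  "steps": [
    [[16, -7, 2], [0, 0, -0.19], 0.95],
    [[24, -11, 4], [0, 0, 0], 0.95],
    [[26, -12, 5], [0, 0, 0], 0.95],
    [[26, -12, 5], [0, 0, 0], 0.95],
    [[26, -12, 5], [0, 0, 0], 0.95],
    [[26, -12, 5], [0, 0, 0], 0.95],
    [[24, -10, 5], [0, 0, 0], 0.95],
    [[15, -6, 5], [0, 0, 0], 0.95],
    [[6.3, -2.2, 0], [0, 0, 0], 0.95],
    [[0, 0, 0], [0, 0, 0], 0.95],
    [[0, 0, 0], [0, 0, 0], 0.95],
    [[0, 0, 0], [0, 0, 0], 0.95],
    [[0, 0, 0], [0, 0, 0], 0.95],
    [[0, 0, 0], [0, 0, 0], 0.95]
  ]
}}

```text
t: 22.88
ee_pos: [467.4, -164.5, 151.6]
orientation: [[0.038, 0.999, 0.0], [0.999, -0.038, 0.0], [0.0, 0.0, -1.0]]
ft_force: [-0.1, 0.7, 0.4]
finger_gap: 82.4
```

```bash
python3 plan.py -2.25 467 -163 38
```

```text
t 22.88 pos [ 467.4 -164.5  151.6] psi -2.16 tilt [0.0003 0.0002] gap 82.4 F [-0.1  0.7  0.4] q7 12
rz total 0.09
shift tool [  1.5  -0.4 113.6] dist 114.0
```

Request:
{"fn": "send_rows", "kwargs": {
  "steps": [
    [[1.5, -0.4, 14], [0, 0, 0], 0.95],
    [[0, 0, 22], [0, 0, 0], 0.95],
    [[0, 0, 22], [0, 0, 0], 0.95],
    [[0, 0, 22], [0, 0, 0], 0.95],
    [[0, 0, 17], [0, 0, 0], 0.95],
    [[0, 0, 10], [0, 0, 0], 0.95],
    [[0, 0, 5], [0, 0, 0], 0.95],
    [[0, 0, 1.5], [0, 0, 0], 0.95],
    [[0, 0, 0], [0, 0, 0], 0.95],
    [[0, 0, 0], [0, 0, 0], 0.95],
    [[0, 0, 0], [0, 0, 0], 0.8],
    [[0, 0, 0], [0, 0, 0], 0.7],
    [[0, 0, 0], [0, 0, 0], 0.6],
    [[0, 0, 0], [0, 0, 0], 0.6],
    [[0, 0, 0], [0, 0, 0], 0.6],
    [[0, 0, 0], [0, 0, 0], 0.6],
    [[0, 0, 0], [0, 0, 0], 0.6],
    [[0, 0, 0], [0, 0, 0], 0.6]
  ],
  "force": 12
}}

```text
t: 24.38
ee_pos: [466.8, -162.1, 38.3]
orientation: [[0.036, 0.999, -0.0], [0.999, -0.036, -0.0], [-0.0, -0.0, -1.0]]
ft_force: [-1.1, 0.1, 3.4]
finger_gap: 59.4
```

```bash
python3 plan.py -2.25 467 -163 180  546.2 -309.2 180 546.2 -309.2 100; python3 - <<'E'
from ov import *
a=eyes.grab_frame("scene"); u,v=proj("scene",[467,-163,36])[0].astype(int); crop(a,u,v,40,30,12,"pics/s10.png")
E
```

```text
t 24.38 pos [ 466.8 -162.1   38.3] psi -2.06 tilt [-0.     -0.0003] gap 59.4 F [-1.1  0.1  3.4] q7 6
rz total 0.19
shift tool [  -0.9    0.3 -141.7] dist 142.0
shift tool [-143.    84.9    0. ] dist 166.0
shift tool [ 0.  0. 80.] dist 80.0
```

View pics/s10.png

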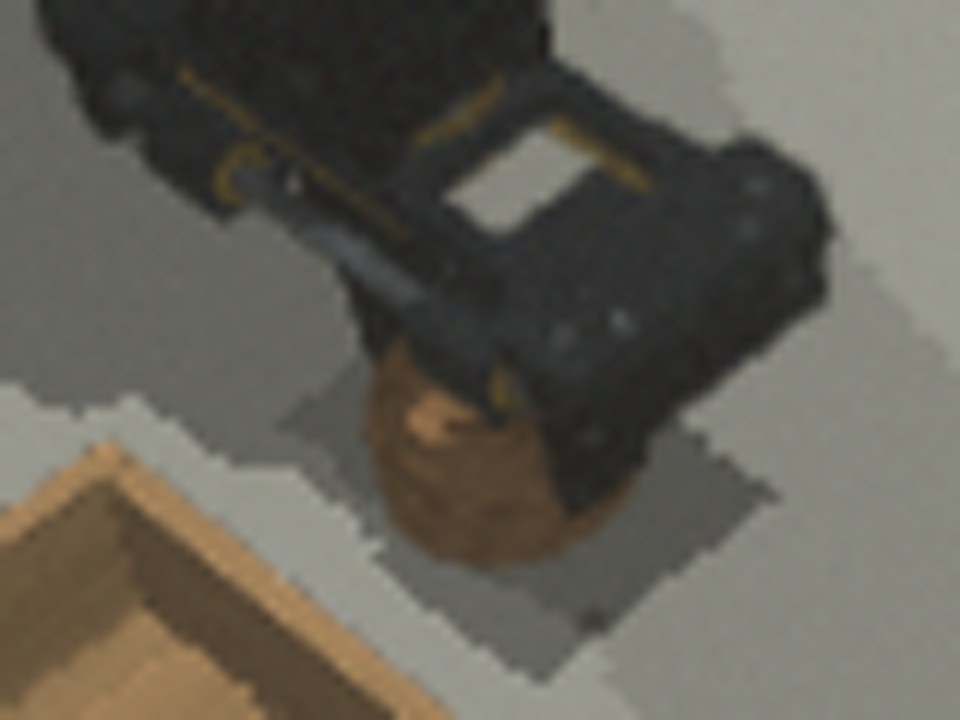

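Request:
{"fn": "send_rows", "kwargs": {
  "steps": [
    [[0, 0, -4], [0, 0, 0], 0.6],
    [[0, 0, -8], [0, 0, 0], 0.6],
    [[0, 0, -16], [0, 0, 0], 0.6],
    [[0, 0, -25], [0, 0, 0], 0.6],
    [[0, 0, -30], [0, 0, 0], 0.6],
    [[0, 0, -30], [0, 0, 0], 0.6],
    [[0, 0, -20], [0, 0, 0], 0.6],
    [[-10, 6, -9], [0, 0, 0], 0.6],
    [[-18, 11, 0], [0, 0, 0], 0.6],
    [[-22, 13, 0], [0, 0, 0], 0.6],
    [[-22, 13, 0], [0, 0, 0], 0.6],
    [[-22, 13, 0], [0, 0, 0], 0.6],
    [[-22, 13, 0], [0, 0, 0], 0.6],
    [[-17, 10, 0], [0, 0, 0], 0.6],
    [[-10.9, 6.2, 0], [0, 0, 0], 0.6],
    [[0, 0, 0], [0, 0, 0], 0.6],
    [[0, 0, 0], [0, 0, 0], 0.6],
    [[0, 0, 0], [0, 0, 0], 0.6],
    [[0, 0, 0], [0, 0, 0], 0.6],
    [[0, 0, 0], [0, 0, 0], 0.6]
  ]
}}

```text
t: 26.1
ee_pos: [546.6, -307.7, 180.4]
orientation: [[0.035, 0.999, 0.0], [0.999, -0.035, -0.0], [-0.0, 0.0, -1.0]]
ft_force: [-0.5, -0.4, -0.2]
finger_gap: 59.5
```

```bash
python3 plan.py -2.25 546.2 -309.2 101; python3 - <<'E'
from ov import *
a=eyes.grab_frame("scene"); u,v=proj("scene",[546,-309,150])[0].astype(int); crop(a,u,v,60,50,8,"pics/s11.png")
E
```

```text
t 26.10 pos [ 546.6 -307.7  180.4] psi -1.98 tilt [ 0.     -0.0002] gap 59.5 F [-0.5 -0.4 -0.2] q7 17
rz total 0.27
shift tool [-1.5 -0.4 79.4] dist 79.0
```

View pics/s11.png

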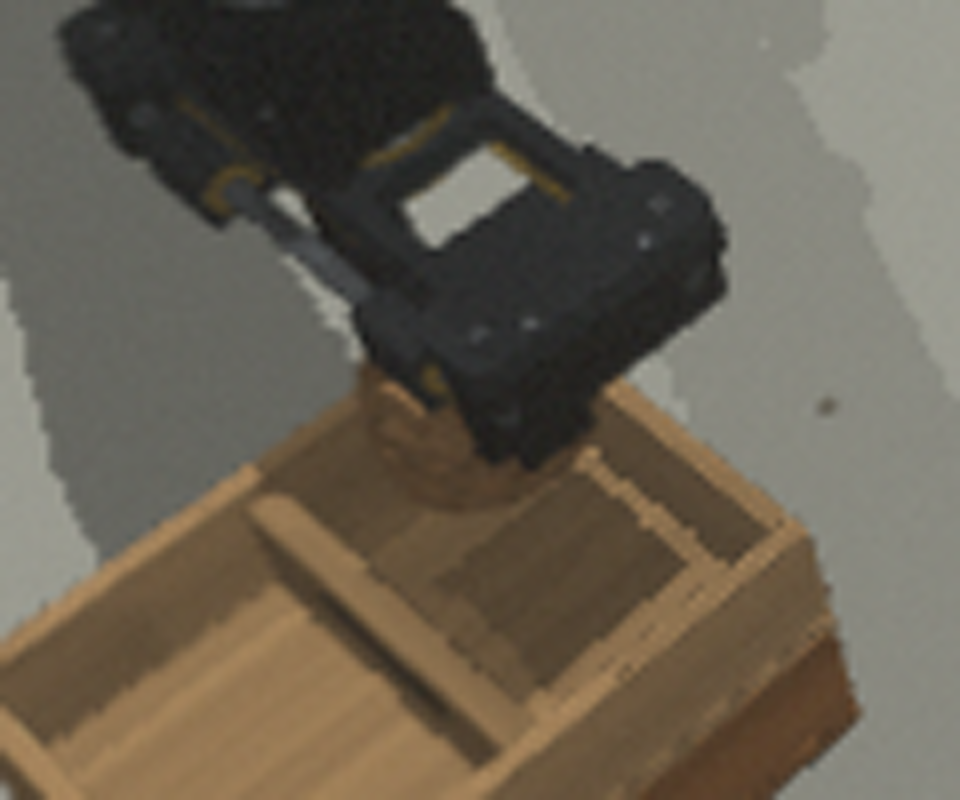

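Hide held level. Lower into the +y compartment (floor at 62, so TCP ≈ 100.3).

Request:
{"fn": "send_rows", "kwargs": {
  "steps": [
    [[-1.5, -0.4, 10], [0, 0, 0], 0.6],
    [[0, 0, 15], [0, 0, 0], 0.6],
    [[0, 0, 15], [0, 0, 0], 0.6],
    [[0, 0, 14], [0, 0, 0], 0.6],
    [[0, 0, 10], [0, 0, 0], 0.6],
    [[0, 0, 6], [0, 0, 0], 0.6],
    [[0, 0, 4], [0, 0, 0], 0.6],
    [[0, 0, 2.5], [0, 0, 0], 0.6],
    [[0, 0, 1.5], [0, 0, 0], 0.6],
    [[0, 0, 0], [0, 0, 0], 0.6],
    [[0, 0, 0], [0, 0, 0], 0.6],
    [[0, 0, 0], [0, 0, 0], 0.6],
    [[0, 0, 0], [0, 0, 0], 0.6]
  ]
}}

```text
t: 27.23
ee_pos: [546.5, -310.5, 102.6]
orientation: [[0.036, 0.999, 0.001], [0.999, -0.036, -0.001], [-0.001, 0.001, -1.0]]
ft_force: [0.0, -0.1, -0.8]
finger_gap: 59.7
```

Request:
{"fn": "send_rows", "kwargs": {
  "steps": [
    [[0, 0, 1], [0, 0, 0], 0.6],
    [[0, 0, 0.8], [0, 0, 0], 0.6],
    [[0, 0, 0], [0, 0, 0], 0.6],
    [[0, 0, 0], [0, 0, 0], 0.6],
    [[0, 0, 0], [0, 0, 0], 0.6]
  ]
}}

```text
t: 27.65
ee_pos: [546.3, -310.5, 100.4]
orientation: [[0.036, 0.999, 0.0], [0.999, -0.036, -0.0], [-0.0, 0.0, -1.0]]
ft_force: [0.4, -1.1, 0.9]
finger_gap: 59.5
```

Request:
{"fn": "send_rows", "kwargs": {
  "steps": [
    [[0, 0, 0], [0, 0, 0], 0.75],
    [[0, 0, 0], [0, 0, 0], 0.85],
    [[0, 0, 0], [0, 0, 0], 0.85],
    [[0, 0, 0], [0, 0, 0], 0.85],
    [[0, 0, 0], [0, 0, 0], 0.85],
    [[0, 0, 0], [0, 0, 0], 0.85],
    [[0, 0, -6], [0, 0, 0], 0.85],
    [[0, 0, -15], [0, 0, 0], 0.85],
    [[0, 0, -25], [0, 0, 0], 0.85],
    [[0, 0, -35], [0, 0, 0], 0.85],
    [[0, 0, -25], [0, 0, 0], 0.85],
    [[0, 0, 0], [0, 0, 0], 0.85]
  ]
}}

```text
t: 28.65
ee_pos: [549.4, -311.5, 213.4]
orientation: [[0.036, 0.999, 0.009], [0.999, -0.036, -0.006], [-0.005, 0.009, -1.0]]
ft_force: [-0.3, 0.6, 0.6]
finger_gap: 73.6
```

```bash
python3 plan.py -92.39 526.5 354.8 206 526.5 354.8 54; python3 - <<'E'
from ov import *
a=eyes.grab_frame("scene"); u,v=proj("scene",[546,-329,100])[0].astype(int); crop(a,u,v,60,45,8,"pics/s12.png")
E
```

```text
t 28.65 pos [ 549.4 -311.5  213.4] psi -2.06 tilt [ 0.0093 -0.0057] gap 73.6 F [-0.3  0.6  0.6] q7 18
rz total 90.33
shift tool [ -50.7 -664.7    7.4] dist 667.0
shift tool [  0.   0. 152.] dist 152.0
```

View pics/s12.png

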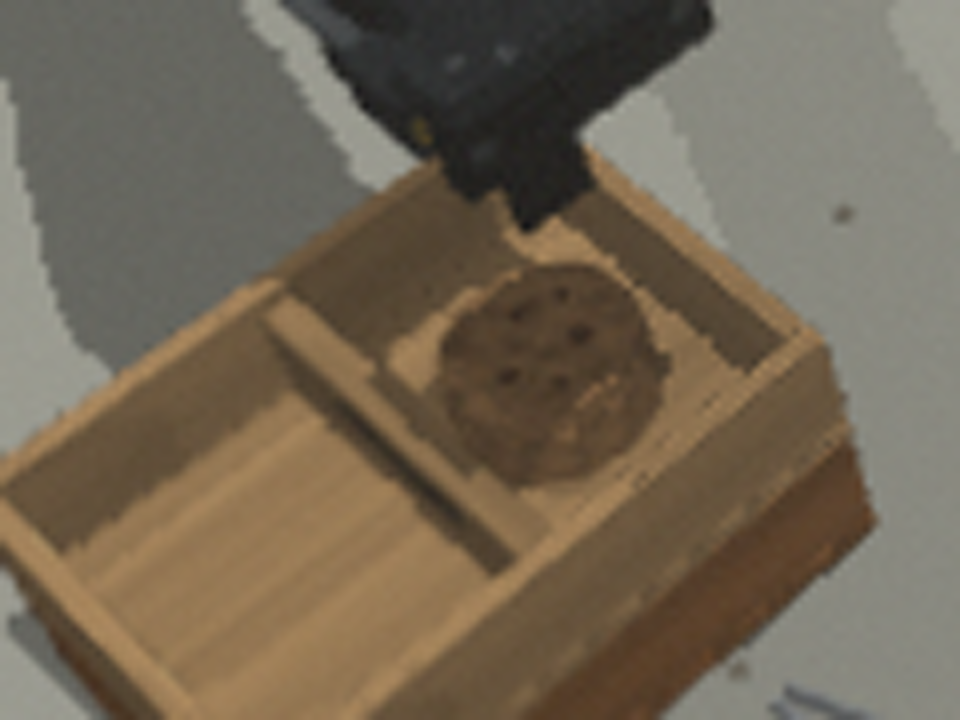

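Request:
{"fn": "send_rows", "kwargs": {
  "steps": [
    [[0, 0, 0], [0, 0, 6.45], 0.7],
    [[0, 0, 0], [0, 0, 6.45], 0.7],
    [[0, 0, 0], [0, 0, 6.45], 0.7],
    [[0, 0, 0], [0, 0, 6.45], 0.7],
    [[0, 0, 0], [0, 0, 6.45], 0.7],
    [[0, 0, 0], [0, 0, 6.45], 0.7],
    [[0, 0, 0], [0, 0, 6.45], 0.7],
    [[0, 0, 0], [0, 0, 6.45], 0.7],
    [[0, 0, 0], [0, 0, 6.45], 0.7],
    [[0, 0, 0], [0, 0, 6.45], 0.7],
    [[0, 0, 0], [0, 0, 6.45], 0.7],
    [[0, 0, 0], [0, 0, 6.45], 0.7],
    [[0, 0, 0], [0, 0, 6.45], 0.7],
    [[0, 0, 0], [0, 0, 6.45], 0.7],
    [[0, 0, 0], [0, 0, 0], 0.7],
    [[0, 0, 0], [0, 0, 0], 0.7],
    [[0, 0, 0], [0, 0, 0], 0.7]
  ]
}}

```text
t: 30.12
ee_pos: [546.0, -310.1, 205.7]
orientation: [[0.999, -0.038, -0.001], [-0.038, -0.999, 0.0], [-0.001, -0.0, -1.0]]
ft_force: [0.2, -0.9, -0.4]
finger_gap: 60.8
```

```bash
python3 plan.py -92.39 526.5 354.8 206
```

```text
t 30.12 pos [ 546.  -310.1  205.7] psi -92.19 tilt [-0.0009  0.0004] gap 60.8 F [ 0.2 -0.9 -0.4] q7 -69
rz total 0.20
shift tool [-4.720e+01 -6.635e+02 -3.000e-01] dist 665.0
```

Request:
{"fn": "send_rows", "kwargs": {
  "steps": [
    [[-1.5, -20, 0], [0, 0, 0.2], 0.7],
    [[-2.2, -30, 0], [0, 0, 0], 0.7],
    [[-2.5, -36, 0], [0, 0, 0], 0.7],
    [[-2.6, -37, 0], [0, 0, 0], 0.7],
    [[-2.6, -37, 0], [0, 0, 0], 0.7],
    [[-2.6, -37, 0], [0, 0, 0], 0.7],
    [[-2.6, -37, 0], [0, 0, 0], 0.7],
    [[-2.6, -37, 0], [0, 0, 0], 0.7],
    [[-2.6, -37, 0], [0, 0, 0], 0.7],
    [[-2.6, -37, 0], [0, 0, 0], 0.7],
    [[-2.6, -37, 0], [0, 0, 0], 0.7],
    [[-2.6, -37, 0], [0, 0, 0], 0.7],
    [[-2.6, -37, 0], [0, 0, 0], 0.7],
    [[-2.6, -37, 0], [0, 0, 0], 0.7],
    [[-2.6, -37, 0], [0, 0, 0], 0.7],
    [[-2.6, -37, 0], [0, 0, 0], 0.7],
    [[-2.6, -37, 0], [0, 0, 0], 0.7],
    [[-2.5, -35, 0], [0, 0, 0], 0.7],
    [[-1.8, -24, 0], [0, 0, 0], 0.7],
    [[-0.3, 0, 0], [0, 0, 0], 0.7]
  ]
}}

```text
t: 31.78
ee_pos: [525.5, 361.2, 206.0]
orientation: [[0.999, -0.034, -0.002], [-0.034, -0.999, 0.005], [-0.002, -0.005, -1.0]]
ft_force: [-1.5, 0.5, 0.5]
finger_gap: 61.3
```

Request:
{"fn": "send_rows", "kwargs": {
  "steps": [
    [[0, 0, 0], [0, 0, 0], 0.7],
    [[0, 0, 0], [0, 0, 0], 0.7],
    [[0, 0, 0], [0, 0, 0], 0.7],
    [[0, 0, 0], [0, 0, 0], 0.7]
  ]
}}

```text
t: 32.12
ee_pos: [529.6, 352.1, 206.2]
orientation: [[0.999, -0.047, 0.0], [-0.047, -0.999, -0.001], [0.0, 0.001, -1.0]]
ft_force: [0.2, -0.2, -0.1]
finger_gap: 61.0
```

```bash
python3 plan.py -92.39 526.5 354.8 54;  python3 - <<'E'
from ov import *
b=[(box(526.5,354.8,-2.39,6,56),(0,255,0))]
a=eyes.grab_frame("scene"); u,v=proj("scene",[526,355,100])[0].astype(int); overlay(a,"scene",b,u,v,60,50,8,"pics/s13.png")
E
```

```text
t 32.12 pos [529.6 352.1 206.2] psi -92.69 tilt [ 0.0004 -0.0011] gap 61.0 F [ 0.2 -0.2 -0.1] q7 -139
rz total -0.30
shift tool [ -3.2  -2.5 152.2] dist 152.0
```

View pics/s13.png

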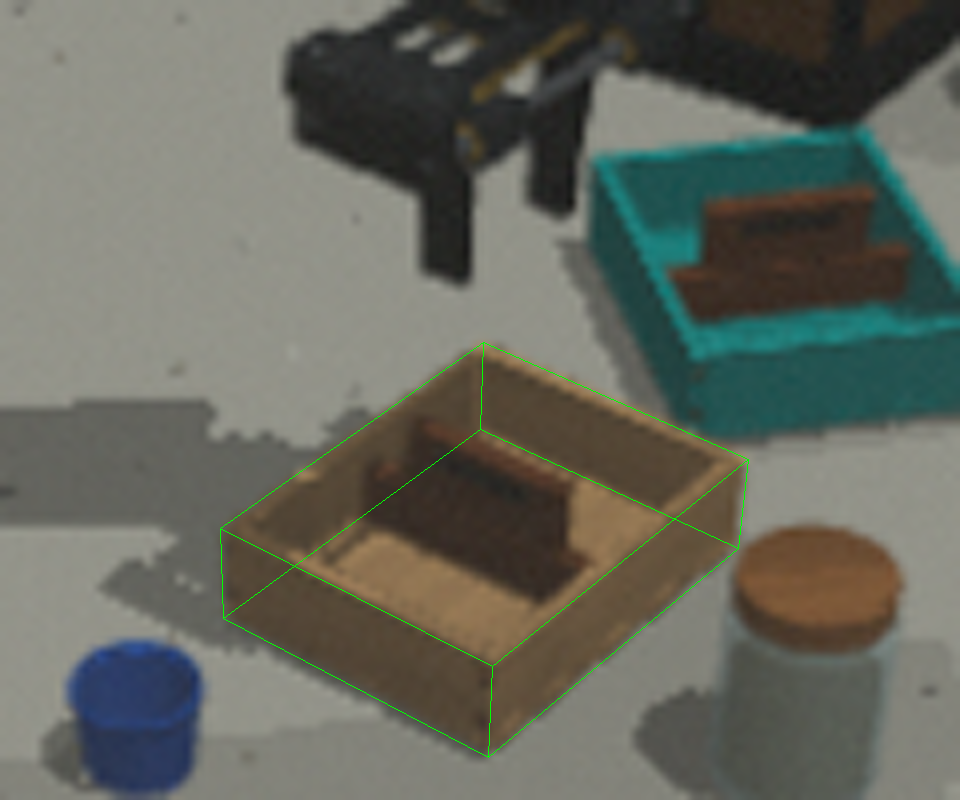

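Request:
{"fn": "send_rows", "kwargs": {
  "steps": [
    [[-3.2, -2.5, 12], [0, 0, -0.3], 0.6],
    [[0, 0, 22], [0, 0, 0], 0.6],
    [[0, 0, 26], [0, 0, 0], 0.6],
    [[0, 0, 26], [0, 0, 0], 0.6],
    [[0, 0, 26], [0, 0, 0], 0.6],
    [[0, 0, 18], [0, 0, 0], 0.6],
    [[0, 0, 11], [0, 0, 0], 0.6],
    [[0, 0, 7], [0, 0, 0], 0.6],
    [[0, 0, 4], [0, 0, 0], 0.6],
    [[0, 0, 0], [0, 0, 0], 0.6],
    [[0, 0, 0], [0, 0, 0], 0.6],
    [[0, 0, 0], [0, 0, 0], 0.6],
    [[0, 0, 0], [0, 0, 0], 0.6],
    [[0, 0, 0], [0, 0, 0], 0.6]
  ]
}}

```text
t: 33.33
ee_pos: [526.0, 357.0, 55.1]
orientation: [[0.999, -0.039, 0.001], [-0.039, -0.999, 0.001], [0.001, -0.001, -1.0]]
ft_force: [-0.2, -0.7, 1.1]
finger_gap: 52.2
```

```bash
python3 plan.py -92.39 526.5 354.8 54
```

```text
t 33.33 pos [526.  357.   55.1] psi -92.26 tilt [0.0013 0.0006] gap 52.2 F [-0.2 -0.7  1.1] q7 -143
rz total 0.13
shift tool [0.6 2.2 1.1] dist 3.0
```

Request:
{"fn": "send_rows", "kwargs": {
  "steps": [
    [[0.6, 1.5, 0.5], [0, 0, 0.13], 0.5],
    [[0, 0, 0], [0, 0, 0], 0.3],
    [[0, 0, 0], [0, 0, 0], 0.2],
    [[0, 0, 0], [0, 0, 0], 0],
    [[0, 0, 0], [0, 0, 0], 0],
    [[0, 0, 0], [0, 0, 0], 0],
    [[0, 0, 0], [0, 0, 0], 0],
    [[0, 0, 0], [0, 0, 0], 0],
    [[0, 0, 0], [0, 0, 0], 0],
    [[0, 0, 0], [0, 0, 0], 0],
    [[0, 0, 0], [0, 0, 0], 0]
  ],
  "force": 45
}}

```text
t: 34.25
ee_pos: [526.1, 355.5, 53.7]
orientation: [[0.999, -0.041, 0.0], [-0.041, -0.999, 0.0], [0.0, -0.0, -1.0]]
ft_force: [0.2, 1.9, -1.8]
finger_gap: 11.6
```

```bash
python3 plan.py -92.25 526.5 354.8 240 544.4 -355.7 240
```

```text
t 34.25 pos [526.1 355.5  53.7] psi -92.38 tilt [0.0001 0.0004] gap 11.6 F [ 0.2  1.9 -1.8] q7 -143
rz total -0.13
shift tool [   0.5    0.7 -186.3] dist 186.0
shift tool [ 45.8 709.2   0. ] dist 711.0
```

Request:
{"fn": "send_rows", "kwargs": {
  "steps": [
    [[0, 0, -3], [0, 0, 0], 0],
    [[0, 0, -6], [0, 0, 0], 0],
    [[0, 0, -12], [0, 0, 0], 0],
    [[0, 0, -18], [0, 0, 0], 0],
    [[0, 0, -22], [0, 0, 0], 0],
    [[0, 0, -25], [0, 0, 0], 0],
    [[0, 0, -25], [0, 0, 0], 0],
    [[0, 0, -25], [0, 0, 0], 0],
    [[0, 0, -22], [0, 0, 0], 0],
    [[0, 0, -16], [0, 0, 0], 0],
    [[0, 0, -8], [0, 0, -0.13], 0],
    [[0, 0, -4], [0, 0, 0], 0],
    [[0, 0, 0], [0, 0, 0], 0],
    [[0.6, 10, 0], [0, 0, 0], 0],
    [[1.3, 20, 0], [0, 0, 0], 0],
    [[1.7, 27, 0], [0, 0, 0], 0],
    [[2, 30, 0], [0, 0, 0], 0],
    [[2, 30, 0], [0, 0, 0], 0],
    [[2, 30, 0], [0, 0, 0], 0],
    [[2, 30, 0], [0, 0, 0], 0]
  ]
}}

```text
t: 35.92
ee_pos: [529.7, 175.1, 238.0]
orientation: [[0.999, -0.04, -0.003], [-0.04, -0.999, -0.001], [-0.003, 0.001, -1.0]]
ft_force: [1.4, -0.6, -2.7]
finger_gap: 11.7
```

Request:
{"fn": "send_rows", "kwargs": {
  "steps": [
    [[2, 30, 0], [0, 0, 0], 0],
    [[2, 30, 0], [0, 0, 0], 0],
    [[2, 30, 0], [0, 0, 0], 0],
    [[2, 30, 0], [0, 0, 0], 0],
    [[2, 30, 0], [0, 0, 0], 0],
    [[2, 30, 0], [0, 0, 0], 0],
    [[2, 30, 0], [0, 0, 0], 0],
    [[2, 30, 0], [0, 0, 0], 0],
    [[2, 30, 0], [0, 0, 0], 0],
    [[2, 30, 0], [0, 0, 0], 0],
    [[2, 30, 0], [0, 0, 0], 0],
    [[2, 30, 0], [0, 0, 0], 0],
    [[2, 30, 0], [0, 0, 0], 0],
    [[2, 30, 0], [0, 0, 0], 0],
    [[2, 30, 0], [0, 0, 0], 0],
    [[1.5, 25, 0], [0, 0, 0], 0],
    [[1.3, 18, 0], [0, 0, 0], 0],
    [[0.6, 9, 0], [0, 0, 0], 0],
    [[0, 0, 0], [0, 0, 0], 0],
    [[0, 0, 0], [0, 0, 0], 0]
  ]
}}

```text
t: 37.58
ee_pos: [544.2, -323.7, 239.1]
orientation: [[0.999, -0.039, -0.001], [-0.039, -0.999, 0.002], [-0.001, -0.002, -1.0]]
ft_force: [0.9, 1.2, -3.6]
finger_gap: 11.8
```

Request:
{"fn": "send_rows", "kwargs": {
  "steps": [
    [[0, 0, 0], [0, 0, 0], 0],
    [[0, 0, 0], [0, 0, 0], 0],
    [[0, 0, 0], [0, 0, 0], 0],
    [[0, 0, 0], [0, 0, 0], 0],
    [[0, 0, 0], [0, 0, 0], 0]
  ]
}}

```text
t: 38.0
ee_pos: [544.5, -324.4, 240.0]
orientation: [[0.999, -0.038, 0.0], [-0.038, -0.999, -0.0], [0.0, 0.0, -1.0]]
ft_force: [0.2, -0.3, -3.3]
finger_gap: 11.6
```

```bash
cat > chk.py <<'E'
import sys
from ov import *
h=float(sys.argv[1]);nm=sys.argv[2]
s=manip.state();p=s["ee_pos"];R=np.array(s["orientation"]);yaw=np.degrees(np.arctan2(R[1,1],R[0,1]))+90
b=[(box(p[0],p[1],yaw,p[2]-h+6,p[2]-h+56),(0,255,0)),(box(544.4,-355.7,-2.25,56,106),(0,0,255))]
a=eyes.grab_frame("scene"); u,v=proj("scene",[544,-355,130])[0].astype(int); overlay(a,"scene",b,u,v,80,75,5,f"pics/s{nm}.png")
a=eyes.grab_frame("top"); overlay(a,"top",b,480,225,60,45,8,f"pics/t{nm}.png")
E
python3 plan.py -92.25 544.4 -355.7 154; python3 chk.py 53.7 14
```

```text
t 38.00 pos [ 544.5 -324.4  240. ] psi -92.20 tilt [ 0.0002 -0.0002] gap 11.6 F [ 0.2 -0.3 -3.3] q7 -68
rz total 0.05
shift tool [ 1.1 31.3 86. ] dist 92.0
```

View pics/s14.png

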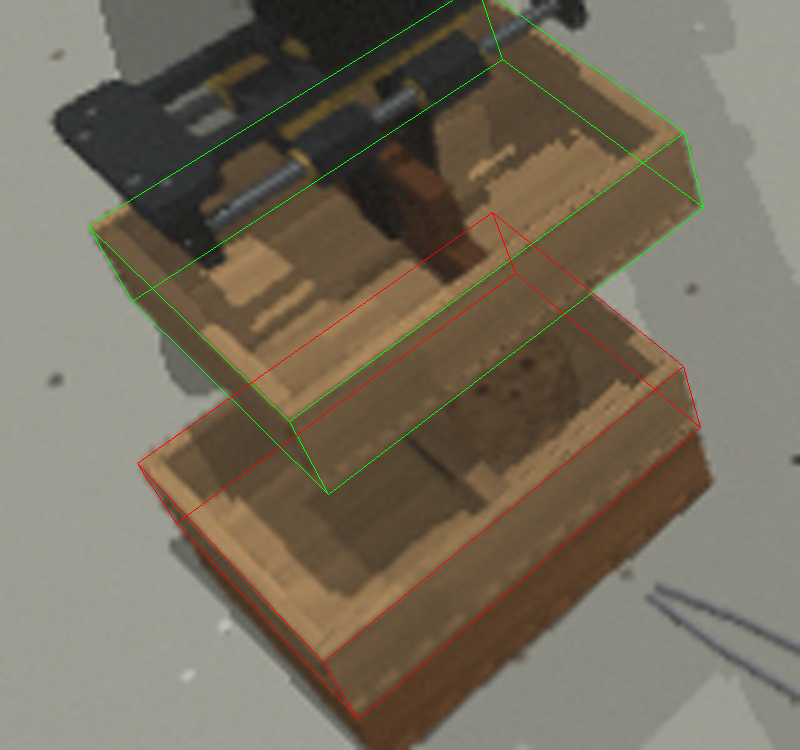

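View pics/t14.png

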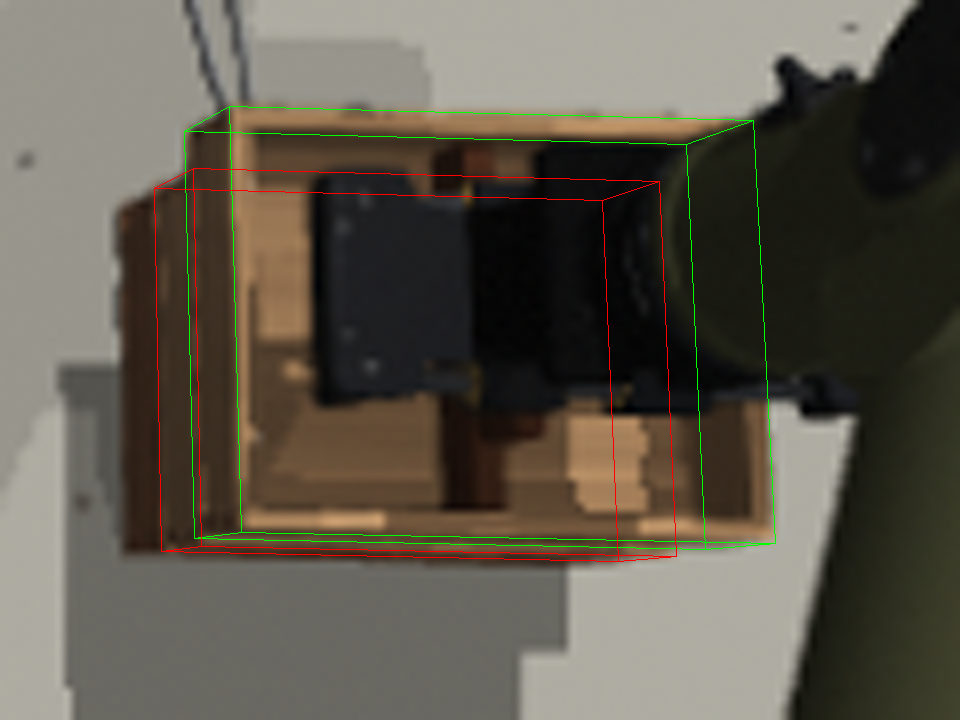

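Request:
{"fn": "send_rows", "kwargs": {
  "steps": [
    [[0.3, 8, 0], [0, 0, 0], 0],
    [[0.5, 13, 0], [0, 0, 0], 0],
    [[0.3, 8, 0], [0, 0, 0], 0],
    [[0, 2.3, 5], [0, 0, 0.05], 0],
    [[0, 0, 12], [0, 0, 0], 0],
    [[0, 0, 16], [0, 0, 0], 0],
    [[0, 0, 16], [0, 0, 0], 0],
    [[0, 0, 10], [0, 0, 0], 0],
    [[0, 0, 6], [0, 0, 0], 0],
    [[0, 0, 3], [0, 0, 0], 0],
    [[0, 0, 0], [0, 0, 0], 0],
    [[0, 0, 0], [0, 0, 0], 0],
    [[0, 0, 0], [0, 0, 0], 0],
    [[0, 0, 0], [0, 0, 0], 0],
    [[0, 0, 0], [0, 0, 0], 0]
  ]
}}

```text
t: 39.35
ee_pos: [544.5, -356.5, 172.5]
orientation: [[0.999, -0.04, 0.001], [-0.04, -0.999, -0.001], [0.001, 0.001, -1.0]]
ft_force: [0.6, 0.6, -3.8]
finger_gap: 11.4
```

```bash
python3 plan.py -92.25 544.4 -355.7 154; python3 chk.py 53.7 15
```

```text
t 39.35 pos [ 544.5 -356.5  172.5] psi -92.31 tilt [ 0.001  -0.0008] gap 11.4 F [ 0.6  0.6 -3.8] q7 -66
rz total -0.06
shift tool [-0.1 -0.8 18.5] dist 19.0
```

View pics/s15.png

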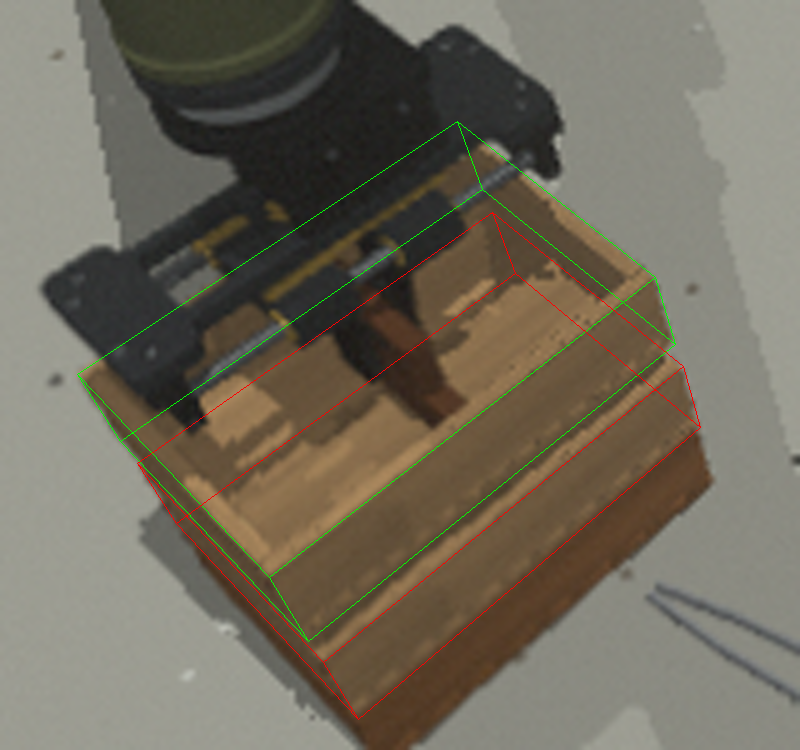

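Request:
{"fn": "send_rows", "kwargs": {
  "steps": [
    [[-0.1, -0.6, 3], [0, 0, 0], 0],
    [[0, 0, 4], [0, 0, 0], 0],
    [[0, 0, 3], [0, 0, 0], 0],
    [[0, 0, 2], [0, 0, 0], 0],
    [[0, 0, 1.5], [0, 0, 0], 0],
    [[0, 0, 1], [0, 0, 0], 0],
    [[0, 0, 1], [0, 0, 0], 0],
    [[0, 0, 0.5], [0, 0, 0], 0],
    [[0, 0, 0], [0, 0, 0], 0],
    [[0, 0, 0], [0, 0, 0], 0],
    [[0, 0, 0], [0, 0, 0], 0],
    [[0, 0, 0], [0, 0, 0], 0]
  ]
}}

```text
t: 40.45
ee_pos: [544.1, -355.8, 155.9]
orientation: [[0.999, -0.04, 0.0], [-0.04, -0.999, -0.0], [0.0, 0.0, -1.0]]
ft_force: [-0.5, 0.4, -2.0]
finger_gap: 11.7
```

```bash
python3 plan.py -92.25 544.4 -355.7 153.7
```

```text
t 40.45 pos [ 544.1 -355.8  155.9] psi -92.31 tilt [ 0.0002 -0.0002] gap 11.7 F [-0.5  0.4 -2. ] q7 -66
rz total -0.06
shift tool [ 0.3 -0.1  2.2] dist 2.0
```

Request:
{"fn": "send_rows", "kwargs": {
  "steps": [
    [[0, 0, 0.8], [0, 0, 0], 0],
    [[0, 0, 0.8], [0, 0, 0], 0],
    [[0, 0, 0.7], [0, 0, 0], 0],
    [[0, 0, 0], [0, 0, 0], 0],
    [[0, 0, 0], [0, 0, 0], 0],
    [[0, 0, 0], [0, 0, 0], 0],
    [[0, 0, 0], [0, 0, 0], 0]
  ]
}}

```text
t: 41.03
ee_pos: [544.1, -355.8, 153.7]
orientation: [[0.999, -0.04, 0.0], [-0.04, -0.999, -0.0], [0.0, 0.0, -1.0]]
ft_force: [-0.4, -0.3, -0.5]
finger_gap: 11.7
```

Request:
{"fn": "send_rows", "kwargs": {
  "steps": [
    [[0, 0, 0], [0, 0, 0], 0.2],
    [[0, 0, 0], [0, 0, 0], 0.4],
    [[0, 0, 0], [0, 0, 0], 0.5],
    [[0, 0, 0], [0, 0, 0], 0.5],
    [[0, 0, 0], [0, 0, 0], 0.5],
    [[0, 0, 0], [0, 0, 0], 0.5],
    [[0, 0, -5], [0, 0, 0], 0.5],
    [[0, 0, -12], [0, 0, 0], 0.5],
    [[0, 0, -22], [0, 0, 0], 0.5],
    [[0, 0, -25], [0, 0, 0], 0.5],
    [[0, 0, -20], [0, 0, 0], 0.6],
    [[0, 0, -8], [0, 0, 0], 0.6],
    [[0, 0, 0], [0, 0, 0], 0.6],
    [[0, 0, 0], [0, 0, 0], 0.6]
  ]
}}

```text
t: 42.2
ee_pos: [544.1, -355.7, 245.6]
orientation: [[0.999, -0.04, 0.0], [-0.04, -0.999, -0.0], [0.0, 0.0, -1.0]]
ft_force: [0.2, -0.2, -0.3]
finger_gap: 51.1
```

```bash
python3 plan.py -2.25 478.5 168.3 245 478.5 168.3 34; python3 - <<'E'
from ov import *
b=[(box(544.1,-355.8,-2.31,106,156),(0,255,0)),(box(544.4,-355.7,-2.25,56,106),(0,0,255))]
a=eyes.grab_frame("scene"); u,v=proj("scene",[544,-355,100])[0].astype(int); overlay(a,"scene",b,u,v,80,75,5,"pics/s16.png")
E
```

```text
t 42.20 pos [ 544.1 -355.7  245.6] psi -92.30 tilt [ 0.0003 -0.0004] gap 51.1 F [ 0.2 -0.2 -0.3] q7 -65
rz total -90.05
shift tool [521.  -86.1   0.6] dist 528.0
shift tool [  0.   0. 211.] dist 211.0
```

View pics/s16.png

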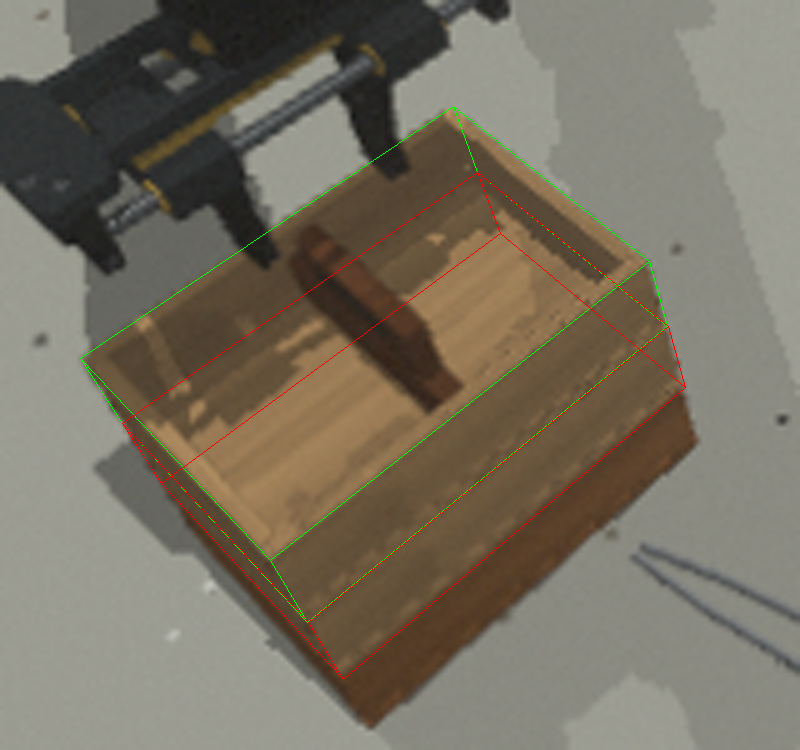

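Request:
{"fn": "send_rows", "kwargs": {
  "steps": [
    [[0, 0, 0], [0, 0, -6.43], 0.7],
    [[0, 0, 0], [0, 0, -6.43], 0.8],
    [[0, 0, 0], [0, 0, -6.43], 0.9],
    [[0, 0, 0], [0, 0, -6.43], 0.95],
    [[0, 0, 0], [0, 0, -6.43], 0.95],
    [[0, 0, 0], [0, 0, -6.43], 0.95],
    [[0, 0, 0], [0, 0, -6.43], 0.95],
    [[0, 0, 0], [0, 0, -6.43], 0.95],
    [[0, 0, 0], [0, 0, -6.43], 0.95],
    [[0, 0, 0], [0, 0, -6.43], 0.95],
    [[0, 0, 0], [0, 0, -6.43], 0.95],
    [[0, 0, 0], [0, 0, -6.43], 0.95],
    [[0, 0, 0], [0, 0, -6.43], 0.95],
    [[0, 0, 0], [0, 0, -6.46], 0.95]
  ]
}}

```text
t: 43.42
ee_pos: [543.2, -355.3, 243.2]
orientation: [[0.034, 0.999, -0.003], [0.999, -0.034, 0.002], [0.002, -0.003, -1.0]]
ft_force: [-0.2, 0.2, 0.1]
finger_gap: 82.7
```

Request:
{"fn": "send_rows", "kwargs": {
  "steps": [
    [[15, -2.5, 0], [0, 0, 0], 0.95],
    [[25, -4, 0], [0, 0, 0], 0.95],
    [[32, -5.3, 0], [0, 0, 0], 0.95],
    [[34, -5.6, 0], [0, 0, 0], 0.95],
    [[34, -5.6, 0], [0, 0, 0], 0.95],
    [[34, -5.6, 0], [0, 0, 0], 0.95],
    [[34, -5.6, 0], [0, 0, 0], 0.95],
    [[34, -5.6, 5], [0, 0, 0], 0.95],
    [[34, -5.6, 10], [0, 0, 0], 0.95],
    [[34, -5.6, 12], [0, 0, 0], 0.95],
    [[34, -5.6, 12], [0, 0, 0], 0.95],
    [[34, -5.6, 12], [0, 0, 0], 0.95],
    [[34, -5.6, 12], [0, 0, 0], 0.95],
    [[34, -5.6, 10], [0, 0, 0], 0.95],
    [[32, -5.3, 10], [0, 0, 0], 0.95],
    [[25, -4, 7], [0, 0, 0], 0.95],
    [[18, -3, 5], [0, 0, 0], 0.95],
    [[0, 0, 0], [0, 0, 0], 0.95],
    [[0, 0, 0], [0, 0, 0], 0.95],
    [[0, 0, 0], [0, 0, 0], 0.95]
  ]
}}

```text
t: 45.08
ee_pos: [478.7, 167.0, 149.6]
orientation: [[0.04, 0.999, -0.002], [0.999, -0.04, -0.001], [-0.001, -0.002, -1.0]]
ft_force: [1.4, 1.3, 0.5]
finger_gap: 82.9
```

Request:
{"fn": "send_rows", "kwargs": {
  "steps": [
    [[0, 0, 0], [0, 0, 0], 0.95],
    [[0, 0, 0], [0, 0, 0], 0.95],
    [[0, 0, 0], [0, 0, 0], 0.95],
    [[0, 0, 0], [0, 0, 0], 0.95]
  ]
}}

```text
t: 45.42
ee_pos: [479.3, 167.5, 150.6]
orientation: [[0.041, 0.999, 0.0], [0.999, -0.041, -0.0], [-0.0, 0.0, -1.0]]
ft_force: [-0.4, 0.8, -0.4]
finger_gap: 82.5
```

```bash
python3 plan.py -2.25 478.5 168.3 38; python3 - <<'E'
from ov import *
a=eyes.grab_frame("scene"); u,v=proj("scene",[478,168,60])[0].astype(int); crop(a,u,v,50,40,10,"pics/s17.png")
E
```

```text
t 45.42 pos [479.3 167.5 150.6] psi -2.34 tilt [ 0.0004 -0.0003] gap 82.5 F [-0.4  0.8 -0.4] q7 -31
rz total -0.09
shift tool [  0.8  -0.8 112.6] dist 113.0
```

View pics/s17.png

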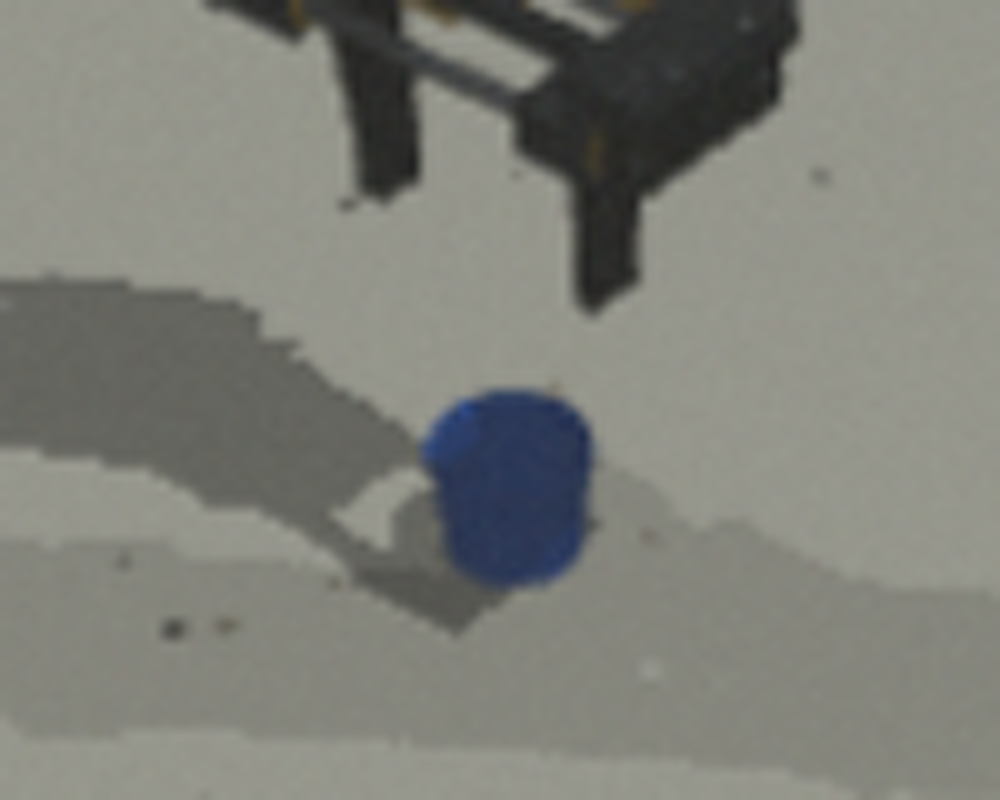

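Request:
{"fn": "send_rows", "kwargs": {
  "steps": [
    [[0.8, -0.8, 14], [0, 0, 0], 0.95],
    [[0, 0, 22], [0, 0, 0], 0.95],
    [[0, 0, 22], [0, 0, 0], 0.95],
    [[0, 0, 22], [0, 0, 0], 0.95],
    [[0, 0, 16], [0, 0, 0], 0.95],
    [[0, 0, 10], [0, 0, 0], 0.95],
    [[0, 0, 5], [0, 0, 0], 0.95],
    [[0, 0, 1.5], [0, 0, 0], 0.95],
    [[0, 0, 0], [0, 0, 0], 0.95],
    [[0, 0, 0], [0, 0, 0], 0.95],
    [[0, 0, 0], [0, 0, 0], 0.8],
    [[0, 0, 0], [0, 0, 0], 0.7],
    [[0, 0, 0], [0, 0, 0], 0.55],
    [[0, 0, 0], [0, 0, 0], 0.55],
    [[0, 0, 0], [0, 0, 0], 0.55],
    [[0, 0, 0], [0, 0, 0], 0.55],
    [[0, 0, 0], [0, 0, 0], 0.55],
    [[0, 0, 0], [0, 0, 0], 0.55]
  ],
  "force": 10
}}

```text
t: 46.97
ee_pos: [478.3, 169.0, 38.1]
orientation: [[0.039, 0.999, 0.0], [0.999, -0.039, -0.0], [-0.0, 0.0, -1.0]]
ft_force: [-0.8, 0.0, 2.9]
finger_gap: 55.9
```

```bash
python3 plan.py -2.3 478.5 168.3 240 546 -309.2 240 546 -309.2 152; python3 - <<'E'
from ov import *
a=eyes.grab_frame("scene"); u,v=proj("scene",[478,168,40])[0].astype(int); crop(a,u,v,40,30,12,"pics/s18.png")
E
```

```text
t 46.97 pos [478.3 169.   38.1] psi -2.26 tilt [ 0.0001 -0.0002] gap 55.9 F [-0.8  0.   2.9] q7 -38
rz total 0.04
shift tool [-7.000e-01  2.000e-01 -2.019e+02] dist 202.0
shift tool [-474.4   86.6    0. ] dist 482.0
shift tool [ 0.  0. 88.] dist 88.0
```

View pics/s18.png

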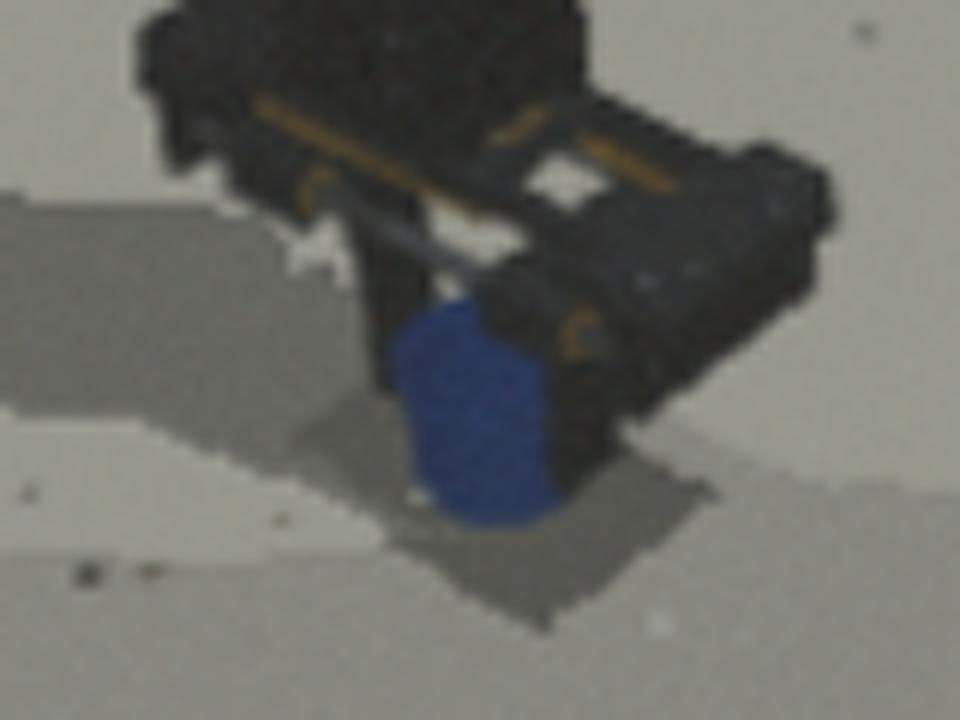

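Request:
{"fn": "send_rows", "kwargs": {
  "steps": [
    [[0, 0, -3], [0, 0, 0], 0.55],
    [[0, 0, -6], [0, 0, 0], 0.55],
    [[0, 0, -12], [0, 0, 0], 0.55],
    [[0, 0, -20], [0, 0, 0], 0.55],
    [[0, 0, -25], [0, 0, 0], 0.55],
    [[0, 0, -28], [0, 0, 0], 0.55],
    [[0, 0, -28], [0, 0, 0], 0.55],
    [[0, 0, -28], [0, 0, 0], 0.55],
    [[0, 0, -25], [0, 0, 0], 0.55],
    [[0, 0, -16], [0, 0, 0], 0.55],
    [[0, 0, -8], [0, 0, 0], 0.55],
    [[0, 0, -3], [0, 0, 0], 0.55]
  ]
}}

```text
t: 48.02
ee_pos: [478.8, 169.5, 241.9]
orientation: [[0.039, 0.999, 0.003], [0.999, -0.039, -0.0], [0.0, 0.003, -1.0]]
ft_force: [-0.3, -1.1, -0.9]
finger_gap: 56.7
```

Request:
{"fn": "send_rows", "kwargs": {
  "steps": [
    [[-12, 2.2, 0], [0, 0, 0], 0.55],
    [[-22, 4, 0], [0, 0, 0], 0.55],
    [[-30, 5.5, 0], [0, 0, 0], 0.55],
    [[-30, 5.5, 0], [0, 0, 0], 0.55],
    [[-30, 5.5, 0], [0, 0, 0], 0.55],
    [[-30, 5.5, 0], [0, 0, 0], 0.55],
    [[-30, 5.5, 0], [0, 0, 0], 0.55],
    [[-30, 5.5, 0], [0, 0, 0], 0.55],
    [[-30, 5.5, 0], [0, 0, 0], 0.55],
    [[-30, 5.5, 0], [0, 0, 0], 0.55],
    [[-30, 5.5, 0], [0, 0, 0], 0.55],
    [[-30, 5.5, 0], [0, 0, 0], 0.55],
    [[-30, 5.5, 0], [0, 0, 0], 0.55],
    [[-30, 5.5, 0], [0, 0, 0], 0.55],
    [[-30, 5.5, 0], [0, 0, 0], 0.55],
    [[-28, 5, 0], [0, 0, 0], 0.55],
    [[-15, 2.7, 0], [0, 0, 0], 0.55],
    [[-8, 1.4, 0], [0, 0, 0], 0.55],
    [[0, 0, 0], [0, 0, 0], 0.55],
    [[0, 0, 0], [0, 0, 0], 0.55]
  ]
}}

```text
t: 49.68
ee_pos: [546.4, -307.1, 239.4]
orientation: [[0.038, 0.999, -0.001], [0.999, -0.038, 0.002], [0.002, -0.001, -1.0]]
ft_force: [0.1, 0.6, -0.7]
finger_gap: 56.8
```

Request:
{"fn": "send_rows", "kwargs": {
  "steps": [
    [[0, 0, 0], [0, 0, 0], 0.55],
    [[0, 0, 0], [0, 0, 0], 0.55],
    [[0, 0, 0], [0, 0, 0], 0.55]
  ]
}}

```text
t: 49.93
ee_pos: [546.6, -307.4, 240.4]
orientation: [[0.037, 0.999, 0.0], [0.999, -0.037, -0.0], [-0.0, 0.0, -1.0]]
ft_force: [-0.2, 0.5, -0.2]
finger_gap: 56.3
```

```bash
python3 plan.py -2.3 546 -309.2 152; python3 - <<'E'
from ov import *
a=eyes.grab_frame("scene"); u,v=proj("scene",[546,-320,180])[0].astype(int); crop(a,u,v,65,50,8,"pics/s19.png")
E
```

```text
t 49.93 pos [ 546.6 -307.4  240.4] psi -2.13 tilt [ 0.0003 -0.0002] gap 56.3 F [-0.2  0.5 -0.2] q7 18
rz total 0.17
shift tool [-1.9 -0.5 88.4] dist 88.0
```

View pics/s19.png

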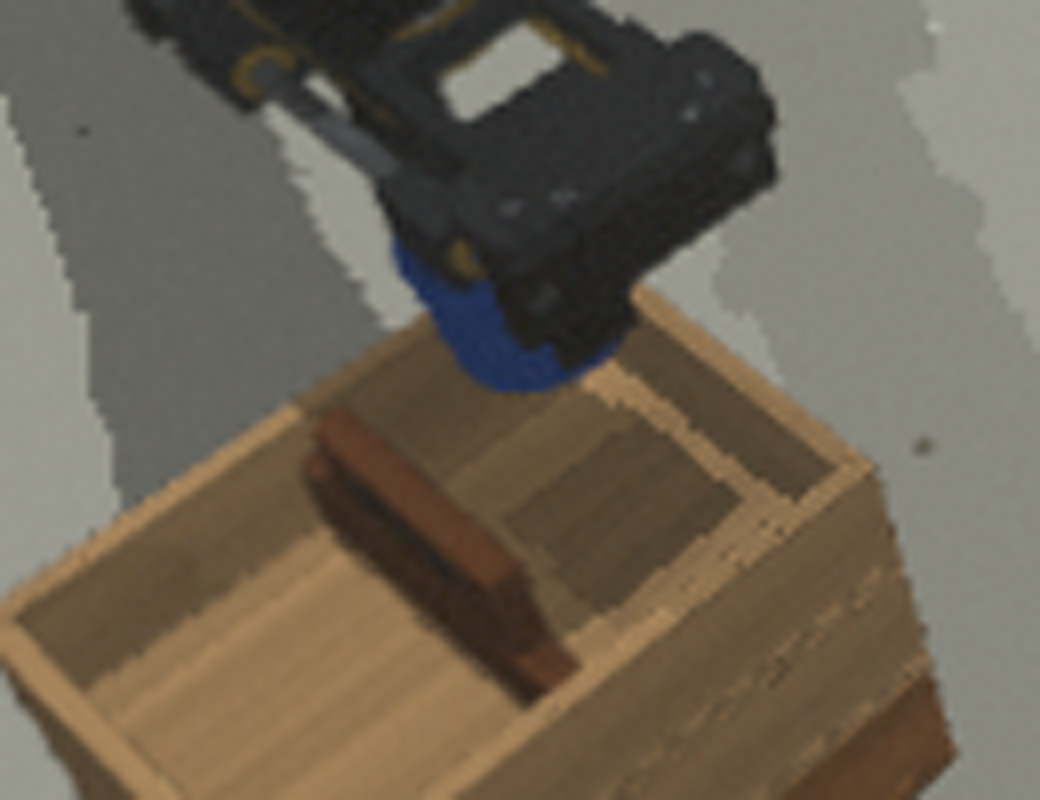

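Request:
{"fn": "send_rows", "kwargs": {
  "steps": [
    [[-1.9, -0.5, 10], [0, 0, 0], 0.55],
    [[0, 0, 15], [0, 0, 0], 0.55],
    [[0, 0, 18], [0, 0, 0], 0.55],
    [[0, 0, 16], [0, 0, 0], 0.55],
    [[0, 0, 12], [0, 0, 0], 0.55],
    [[0, 0, 7], [0, 0, 0], 0.55],
    [[0, 0, 4], [0, 0, 0], 0.55],
    [[0, 0, 2.5], [0, 0, 0], 0.55],
    [[0, 0, 1.5], [0, 0, 0], 0.55],
    [[0, 0, 0.5], [0, 0, 0], 0.55],
    [[0, 0, 0], [0, 0, 0], 0.55],
    [[0, 0, 0], [0, 0, 0], 0.55],
    [[0, 0, 0], [0, 0, 0], 0.55],
    [[0, 0, 0], [0, 0, 0], 0.55]
  ]
}}

```text
t: 51.15
ee_pos: [545.8, -311.0, 153.8]
orientation: [[0.039, 0.999, 0.0], [0.999, -0.039, -0.0], [-0.0, 0.0, -1.0]]
ft_force: [-0.7, 0.4, -0.1]
finger_gap: 56.3
```

Request:
{"fn": "send_rows", "kwargs": {
  "steps": [
    [[1, 0, 1], [0, 0, 0], 0.55],
    [[0, 0, 1], [0, 0, 0], 0.55],
    [[0, 0, 0.8], [0, 0, 0], 0.55],
    [[0, 0, 0.5], [0, 0, 0], 0.55],
    [[0, 0, 0], [0, 0, 0], 0.55],
    [[0, 0, 0], [0, 0, 0], 0.55],
    [[0, 0, 0], [0, 0, 0], 0.55]
  ]
}}

```text
t: 51.73
ee_pos: [545.7, -309.8, 150.2]
orientation: [[0.039, 0.999, -0.0], [0.999, -0.039, 0.0], [0.0, -0.0, -1.0]]
ft_force: [-0.6, 1.2, 0.3]
finger_gap: 56.6
```

Request:
{"fn": "send_rows", "kwargs": {
  "steps": [
    [[0, 0, 0], [0, 0, 0], 0.7],
    [[0, 0, 0], [0, 0, 0], 0.85],
    [[0, 0, 0], [0, 0, 0], 0.85],
    [[0, 0, 0], [0, 0, 0], 0.85],
    [[0, 0, 0], [0, 0, 0], 0.85],
    [[0, 0, 0], [0, 0, 0], 0.85],
    [[0, 0, -5], [0, 0, 0], 0.85],
    [[0, 0, -12], [0, 0, 0], 0.85],
    [[0, 0, -25], [0, 0, 0], 0.85],
    [[0, 0, -35], [0, 0, 0], 0.85],
    [[0, 0, -35], [0, 0, 0], 0.85],
    [[0, 0, -20], [0, 0, 0], 0.85],
    [[30, 0, 0], [0, 0, 0], 0.85],
    [[35, 0, 0], [0, 0, 0], 0.85],
    [[35, 0, 0], [0, 0, 0], 0.85],
    [[35, 0, 0], [0, 0, 0], 0.85],
    [[30, 0, 0], [0, 0, 0], 0.85],
    [[0, 0, 0], [0, 0, 0], 0.85],
    [[0, 0, 0], [0, 0, 0], 0.85],
    [[0, 0, 0], [0, 0, 0], 0.85]
  ]
}}

```text
t: 53.4
ee_pos: [552.3, -145.8, 283.1]
orientation: [[0.04, 0.999, 0.001], [0.999, -0.04, -0.002], [-0.002, 0.001, -1.0]]
ft_force: [-0.1, -0.8, 0.5]
finger_gap: 73.8
```

```bash
python3 plan.py; python3 - <<'E'
from ov import *
b=[(box(544.1,-355.8,-2.31,106,156),(0,255,0)),(box(544.3,-355.7,-2.25,0,56),(0,0,255))]
a=eyes.grab_frame("scene"); u,v=proj("scene",[546,-350,110])[0].astype(int); overlay(a,"scene",b,u,v,70,65,6,"pics/s20.png")
cv2.imwrite("pics/s20f.png",a[:,:,::-1])
a=eyes.grab_frame("top"); overlay(a,"top",[],475,215,60,45,8,"pics/t20.png")
cv2.imwrite("pics/t20f.png",a[:,:,::-1])
E
```

```text
t 53.40 pos [ 552.3 -145.8  283.1] psi -2.28 tilt [ 0.001  -0.0016] gap 73.8 F [-0.1 -0.8  0.5] q7 5
```

View pics/s20.png

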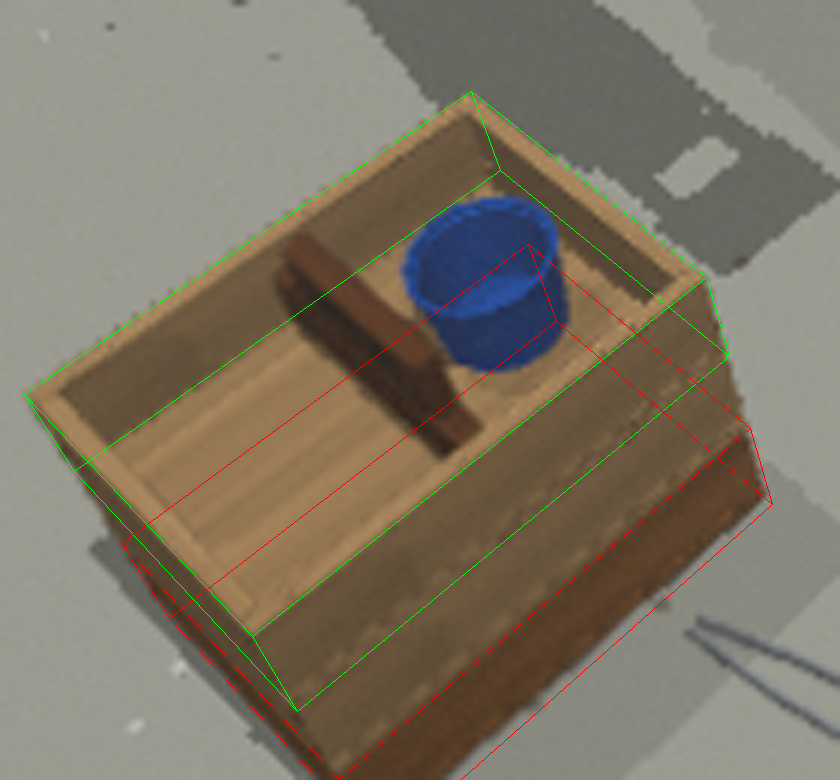

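View pics/t20f.png

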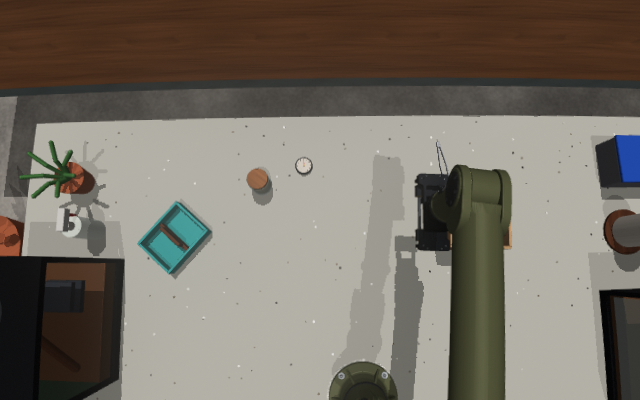

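```bash
python3 -c "
from cell import manip
print(manip.hand_in())"
```

```text
the job is handed in; nothing more can be done
None
```

The caddy is packed and handed in after about 53 s of the 141 s allowed. The order was tile, middle tier, cork hide, top tier, cup. Each piece was let go and the gripper backed off before the next one was picked up.

**Placements:**
- **Tile:** it lies flat near the middle of the bottom tier, checked in the top view.
- **Middle and top tiers:** both came to rest at the computed seated heights. Their outlines drawn over the scene picture matched the expected edges to about a pixel. When I lowered the top tier, the weight on the wrist dropped from about 3 N to 0.5 N before release.
- **Cork hide:** it is right way up in the compartment towards +y, checked after release.
- **Cup:** it stands upright in the top tier's compartment towards +y, checked in the last scene picture.

**Bystanders:** in the last pictures the canister and thermometer look unmoved. Only the visible parts of the tong could be checked, because the arm hid the rest, and those also look unmoved. The turquoise tier was not touched.

**Other points:**
- The two cameras disagreed by 1–4 mm on some starting positions, so I used in-between or combined values.
- The cup closed at 56 mm in the gripper instead of the 58 mm across its rim.
- After the cup, I checked the stack only in the scene camera, since the arm blocked the top camera's view of it.
- Several enlarged crops I viewed were bigger than the 800 x 600 limit.

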